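Shut down the welding bench: gas off, torch bled, handwheels hung, brackets racked

TASK

Shut this welding bench down for the day. Turn the gas tap fully off (lever square across its pipe), and only then bleed the hose: squeeze the torch trigger right in, keep it in for about two seconds and let it go. Also hang every finished handwheel by its rim on the J-hook, and stand every pipe bracket plate-down on the sloped rack, side by side with one edge of its plate flush against the cleat along the low edge so that it cannot slide off; do not knock the other tools about.

Things in the scene. Friction and masses are not known exactly. Their poses are not given: they have to be found in the camera images.
- wheel_a_hub (a point): Handwheel, 0.5 kg, upright in the rack's first (rack x -70 mm) slot, or absent. Rim of 14 mm round bar, 156 mm diameter on the bar's centreline; hub 24 mm long. This point: wheel centre. x: axle, level. Two spokes, 16 x 5 mm, from hub to rim along own +y and -y. z starts up: rim top (bar centre) 78 mm above this point; pinch it from above, fingers closing along the axle.
- wheel_b_hub (a point): Handwheel, 0.5 kg, upright in the rack's middle slot, or absent. Rim of 14 mm round bar, 156 mm diameter on the bar's centreline; hub 24 mm long. This point: wheel centre. x: axle, level. Two spokes, 16 x 5 mm, from hub to rim along own +y and -y. z starts up: rim top (bar centre) 78 mm above this point; pinch it from above, fingers closing along the axle.
- wheel_c_hub (a point): Handwheel, 0.5 kg, upright in the rack's last (rack x +70 mm) slot, or absent. Rim of 14 mm round bar, 156 mm diameter on the bar's centreline; hub 24 mm long. This point: wheel centre. x: axle, level. Two spokes, 16 x 5 mm, from hub to rim along own +y and -y. z starts up: rim top (bar centre) 78 mm above this point; pinch it from above, fingers closing along the axle.
- wheel_rack: Fixed grey rack, wheels upright in it one behind another. Origin: centre of its foot on the table; x along the row, slots at x -70, 0, +70 mm. A wheel rests on two rails between four pins that end 79 mm above the table, 2.5 mm play each side: lift it 60 mm straight up to clear them. A wheel's centre stands 109 mm, its top 194 mm above the table.
- hook_seat (a point): Middle of the level arm of the J-hook (on a 30 mm square, 278 mm high post), on its top, 255 mm above the table. x along the arm: post face at x +57.5 mm, free end -57.5 mm, z up. Flat bar 14 wide, 6 thick; beyond the free end the tip, 6 mm thick, turns up to 24 mm above the arm's top. Wheels hang one in front of another, axle along the arm, centre about 71 mm below.
- cleat (a point): Fixed sloped rack, low edge to the robot. Point: middle of the cleat, where its upper face meets the deck, 45 mm above the table. x up the slope (0.384 rad), y along the cleat, z normal to the deck. Deck 140 mm up-slope, 264 wide, side cheeks 4 thick, 12 high. Cleat bar 14 x 14 mm, on the -x side. Flush bracket: its origin at x 30 mm. Room for three, 78 mm apart. Friction keeps them from sliding.
- bracket_1: Bracket, 0.4 kg, or absent; all identical: square steel plate 60 x 60 x 8 mm with a pipe stub 34 mm diameter, 60 mm long on its centre, 68 mm high in all. Origin: centre of the plate's underside; z along the pipe, x and y along the plate's edges. Starts standing on the table, any yaw.
- bracket_2: Bracket, 0.4 kg, or absent; all identical: square steel plate 60 x 60 x 8 mm with a pipe stub 34 mm diameter, 60 mm long on its centre, 68 mm high in all. Origin: centre of the plate's underside; z along the pipe, x and y along the plate's edges. Starts standing on the table, any yaw.
- bracket_3: Bracket, 0.4 kg, or absent; all identical: square steel plate 60 x 60 x 8 mm with a pipe stub 34 mm diameter, 60 mm long on its centre, 68 mm high in all. Origin: centre of the plate's underside; z along the pipe, x and y along the plate's edges. Starts standing on the table, any yaw.
- bracket_4: Bracket, 0.4 kg, or absent; all identical: square steel plate 60 x 60 x 8 mm with a pipe stub 34 mm diameter, 60 mm long on its centre, 68 mm high in all. Origin: centre of the plate's underside; z along the pipe, x and y along the plate's edges. Starts standing on the table, any yaw.
- torch_stand: Fixed base plate 270 x 90 x 8 mm with the gas tap (at x -100 mm) and the welding torch lying on its side (round black grip from x -30 to +112 mm, axis along x, 125 mm above the table, rear clamp at x -5; neck and nozzle beyond, bent to +y, out to x +195 mm). Origin: centre of the base on the table.
- gas_tap (a joint): Ball valve lever turning about a vertical axis at tap_pivot, rad. 0: open, along its pipe, pointing to torch_stand's -x (towards the robot); 1.571: off, at its stop, square to the pipe, pointing to torch_stand's -y. Starts at 0 to 0.2. About 2 N at 60 mm moves it; it stays where it is left.
- tap_pivot (a point): Tap lever's axis at the lever's mid height, 68 mm above the table; axes as torch_stand. The lever's black sleeve is 16 mm wide, 10 mm high and reaches from 25 to 73 mm from the axis; only the base plate is beneath it.
- trigger (a joint): Torch trigger, sprung, hinged about a vertical axis at its front end, rad. 0: let go; 0.22: fully in (stop). About 3.5 N at the pad starts it, 10 N holds it fully in.
- trigger_pad (a point): Where to squeeze, on the trigger's outer face, 34 mm behind its hinge (moves with it); faces torch_stand's +y. Trigger 52 mm long, 16 mm high, its middle level with the grip's axis. Let go, this point is 33 mm from the grip's axis line; squeezed, about 26 mm.
- torch_grip (a point): On the torch grip's axis line near the trigger pad; axes as torch_stand (x along the grip to the neck, +y to the trigger, z up). The grip is fixed, about 34 mm thick here, 125 mm above the table, its back 17 mm to -y. Grip and trigger together are 50 mm wide let go, 42 mm squeezed; fingers can straddle them from above.
- chipping_hammer: Loose chipping hammer lying on the table; not part of the job. Origin on its underside.
- wire_brush: Loose wire brush lying on the table; not part of the job. Origin on its underside.
- spanner: Loose spanner lying on the table; not part of the job. Origin on its underside.
- tape_measure: Loose tape measure, 65 x 37 x 60 mm, standing on the table; not part of the job. Origin on its underside.
- magnet_square: Loose red L-shaped magnet square, 12 mm high, about 115 mm long, lying on the table; not part of the job. Origin on its underside.
- spray_tin: Loose spray tin, 45 mm diameter, 90 mm high, standing on the table; not part of the job. Origin on its underside.
- tip_cup: Loose steel cup of contact tips, 64 mm diameter, 50 mm high, standing on the table; not part of the job. Origin on its underside.
Things that resemble listed ones, but are neither listed nor needed, are in the scene too. Leave any green look-alike of the bracket_1 alone.

How it is judged:
By the outcome, as a careful person would: the job done as asked, in the order asked, and still so for the second after the job is handed in, with the robot touching nothing.
Of wheel_a, wheel_b, wheel_c only 1 to 2 are there at a start; the rules pass over those that are not, and their reading is None.
Of bracket_1, bracket_2, bracket_3, bracket_4 only 2 to 3 are there at a start; the rules pass over those that are not, and their reading is None.
At some moment in a run one of bracket_1, bracket_2, bracket_3, bracket_4 may be knocked a few centimetres aside while the robot is not near it.
It also fails if it takes over 210 s, if anything falls off the work surface, if the arm or the gripper's body presses on something with over 40 N, if the wrist force passes 120 N, or if a joint passes its speed limit or range.

ROBOT

A 6-joint arm with a two-finger parallel gripper is mounted at the origin on the work surface. World frame = base frame: x ahead of the robot, y to its left, z up, the work surface at z = 0. Lengths are in m, angles in rad, forces in N, time in s.
With the tool pointing down it reaches from about 0.25 to 0.775 m from the base axis. Payload 4 kg.
Tool frame: the origin (TCP) lies between the finger pads; the fingertips stand 17 mm ahead of it and the grasp point (between the pads) lies 2 mm behind it; z points along the fingers, y is the line along which they close (so a half turn about z gives the same grasp; the last joint's range is limited). The gripper opens to 85 mm and grips with 20 to 120 N. Pads are 22 mm wide; open, the fingers measure 114 mm over their backs; the gripper's body (76 mm by 85 mm) begins 54 mm behind the grasp point. The pads swing forward as they close: fully open they stand 13 mm farther back than shut.
Start: joints at [1.239, 0.087, 1.371, -0, 1.684, -0.103], TCP at [0.125, 0.536, 0.248] pointing down, gripper open.
Joint ranges: [-3.1, 3.1], [-0.76, 2.03], [0.27, 2.55], [-1.08, 4.22], [0.17, 2.65], [-2.57, 2.57]. Speed limits (rad/s): [2.79, 2.79, 3.14, 3.14, 3.14, 3.14].

INTERFACE

Orientations are given as a 3x3 rotation matrix whose columns are the frame's x, y, z axes.
In Python, from bench import arm, grab_frame, get_calibration, nets gives the robot as it stands.
- The arm moves only by the tool carry_out, never from a script. Its argument "steps" is one flat list of numbers, 7 for each row, row after row: the shift along the tool's x, y, z in m, then the turn, a rotation vector about the tool's x, y, z in rad, then the opening, from -1 (shut) to 1 (fully open). In form: [x, y, z, wx, wy, wz, jaw, x, y, z, wx, wy, wz, jaw, ...]. A call has 1 to 5 rows; each row is the pose to reach, as a shift and turn from the pose commanded when the call began, along the tool's axes at that moment; what a row does not reach only later rows make up. A row lasts 1/12 s, in which the tool goes at most 41.7 mm and 7.16 degrees, less where a joint would pass 70% of its speed; a pose out of reach is approached as far as the arm can. A call with a gripper value outside its range is refused whole. The fingers move at their own pace and stop on an object; "squeeze" is the grip in N (left out, the last holds). Time passes only in rows, so rows that repeat a pose let the fingers close. It gives the time, the measured TCP pose, the force, the opening and the grip force at its end, in the units of the state.
- arm.state(): the state, without advancing time (a new reading comes with each control period).
- grab_frame(name): name is "scene" or "top" or "wrist"; returns (picture, depth): 420x560x3 uint8, red, green, blue; 420x560 float32, m along the optical axis (not along the pixel's ray), 0 where there is no reading.
- get_calibration(name): a dict with "camera_matrix" (3x3 intrinsics, pixels), "k1" (the pictures are not rectified: a ray, as slopes to the right and down, at radius r is drawn at 1 + k1 r^2 times it, then the intrinsics apply), "pose" (4x4, takes a point from camera to world coordinates). Camera axes: x right, y down, z forward; pixel columns grow to the right and rows downward; lengths in m; the calibration is good to about 2 mm. A picture is of the moment at which its call begins: read the wrist's pose just before it. get_calibration takes no time and is no camera call; for the wrist camera it gives the pose at the moment of the call.
- arm.finish_job(): hands the job in; it is judged then, once.
Trained networks look in the newest picture that a camera, given by its name, has taken for a name from the list of things; names that differ only in an ending like _2 or _b are one class to them, and where a whole thing is asked for, a point or a joint stands for the part that bears it (a point fixed in the world has none). Each returns a list of dicts, best first, with "p" (0 to 1); they miss things now and then, are a little off and sometimes report something else, mostly with a low value. They report only what shows in the picture. A call takes as long as a camera call. They do not tell look-alikes from the thing itself.
- nets.silhouettes(name, camera): "mask" (420x560 bool, what is visible of it) and "box" ([centre column, centre row, width, height] in pixels, round what is visible of it).
The state is a dict: "time_s": time; "joint_pos": joint angles; "qvel": joint speeds; "joint_torque": joint torques, N m; "eef_pos": TCP position; "eef_rot": TCP orientation; "ft_force": force on the tool from outside, world axes, zero at the start; "ft_torque": the same for the moment, N m; "grip_width": finger opening in m; "finger_force": force on a finger pad.
Only numpy, scipy, OpenCV 4.12 (cv2) and the standard library are available. Lean on these libraries where they do the work, as an engineer would, in place of code of your own. Each camera call takes 0.05 s, during which the arm holds its last target. There are 200 camera calls.

## Working session

There is one attempt and no reset: what is moved stays moved. The work goes in short steps, Python scripts to look and compute and a tool call to move; the robot and the scene stay as the last step left them, time stands still between calls to the robot, and variables do not carry over. Pictures are saved under pics/ and viewed, at most 14 in all, crops included, and the job is handed in when it is done.

Besides the shell and the picture viewer there is one more tool, called after ">>>" in YAML: its name, and indented under it one key for each argument. carry_out: Moves the arm, as the interface text tells. Its arguments: {"type":"object","properties":{"steps":{"type":"array","items":{"type":"number"}},"squeeze":{"type":"number"}},"required":["steps"]}

```bash
ls; mkdir -p pics; cat > h.py <<'E'
import numpy as np, cv2
from bench import arm, grab_frame, get_calibration, nets
def cloud(d,c):
    K=c["camera_matrix"];K=np.array(K);T=np.array(c["pose"]);h,w=d.shape
    v,u=np.mgrid[:h,:w].astype(float)
    P=np.stack([u.ravel(),v.ravel()],1)[:,None]
    n=cv2.undistortPoints(P,K,np.array([c["k1"],0,0,0,0.]))[:,0]
    z=d.ravel()
    p=np.c_[n*z[:,None],z]@T[:3,:3].T+T[:3,3]
    p[z==0]=np.nan
    return p.reshape(h,w,3)
def look(cam,fn=None):
    c=get_calibration(cam);im,d=grab_frame(cam)
    if fn: cv2.imwrite("pics/"+fn,im[:,:,::-1])
    return im,cloud(d,c),c
E
python3 - <<'E'
from h import *
for cam in("scene","top"):
    im,P,c=look(cam,cam+"0.png")
    np.savez("/tmp/%s.npz"%cam,im=im,P=P)
    print(cam,np.array(c["pose"]).round(3).tolist(),np.array(c["camera_matrix"]).round(1).tolist())
    for n in["wheel_a_hub","wheel_rack","bracket_1","torch_stand","gas_tap","trigger","chipping_hammer","wire_brush","spanner","tape_measure","magnet_square","spray_tin","tip_cup"]:
        for r in nets.silhouettes(n,cam):
            if r["p"]>.3:
                q=P[r["mask"]];print(n,round(r["p"],2),np.round(r["box"]).astype(int).tolist(),np.nanmedian(q,0).round(3),np.nanmax(q[:,2]).round(3))
E
```

```text
pics
scene [[-0.287, 0.834, -0.472, 0.974], [0.958, 0.245, -0.15, 0.166], [-0.01, -0.495, -0.869, 0.968], [0.0, 0.0, 0.0, 1.0]] [[393.7, 0.0, 284.5], [0.0, 393.7, 209.4], [0.0, 0.0, 1.0]]
wheel_rack 0.66 [400, 245, 76, 92] [0.545 0.331 0.024] 0.187
bracket_1 0.88 [302, 206, 23, 25] [0.44  0.042 0.013] 0.073
bracket_1 0.84 [260, 319, 33, 29] [0.771 0.033 0.01 ] 0.072
bracket_1 0.7 [314, 229, 26, 27] [0.504 0.096 0.011] 0.072
torch_stand 0.74 [322, 299, 61, 149] [0.748 0.185 0.009] 0.281
torch_stand 0.65 [238, 242, 73, 125] [ 0.619 -0.077  0.012] 0.146
torch_stand 0.5 [186, 261, 45, 96] [ 0.712 -0.187  0.023] 0.031
trigger 0.66 [232, 249, 13, 18] [ 0.648 -0.069  0.13 ] 0.135
trigger 0.66 [336, 191, 18, 31] [0.39  0.121 0.074] 0.094
chipping_hammer 0.61 [187, 263, 47, 94] [ 0.713 -0.186  0.023] 0.031
wire_brush 0.57 [213, 145, 57, 31] [ 0.305 -0.303  0.017] 0.024
spanner 0.72 [388, 193, 43, 38] [0.316 0.265 0.007] 0.012
tape_measure 0.95 [412, 314, 35, 28] [0.667 0.366 0.058] 0.065
tape_measure 0.71 [160, 173, 58, 86] [ 0.482 -0.359  0.07 ] 0.109
magnet_square 0.8 [266, 185, 37, 34] [ 0
[... 933 characters left out ...]
7 0.09 ] 0.097
chipping_hammer 0.58 [162, 228, 66, 10] [0.458 0.327 0.169] 0.197
chipping_hammer 0.55 [265, 172, 19, 19] [0.632 0.065 0.012] 0.057
wire_brush 0.71 [267, 173, 19, 18] [0.632 0.065 0.013] 0.058
wire_brush 0.68 [390, 293, 67, 22] [ 0.3   -0.307  0.019] 0.027
wire_brush 0.43 [314, 265, 35, 36] [ 0.406 -0.048  0.013] 0.02
spanner 0.88 [191, 285, 41, 61] [0.306 0.271 0.007] 0.015
tape_measure 0.78 [159, 162, 23, 22] [0.655 0.364 0.058] 0.067
magnet_square 0.9 [315, 266, 32, 38] [ 0.403 -0.048  0.013] 0.071
spray_tin 0.62 [244, 260, 17, 15] [0.375 0.117 0.09 ] 0.097
tip_cup 0.59 [389, 293, 65, 24] [ 0.301 -0.304  0.019] 0.027
tip_cup 0.57 [266, 174, 23, 18] [0.633 0.065 0.01 ] 0.058
```

```bash
python3 - <<'E'
import cv2
for n in("scene0","top0"):
    cv2.imwrite(f"pics/{n}b.png",cv2.resize(cv2.imread(f"pics/{n}.png"),(800,600),interpolation=cv2.INTER_CUBIC))
E
```

```text
(no output)
```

View pics/scene0b.png

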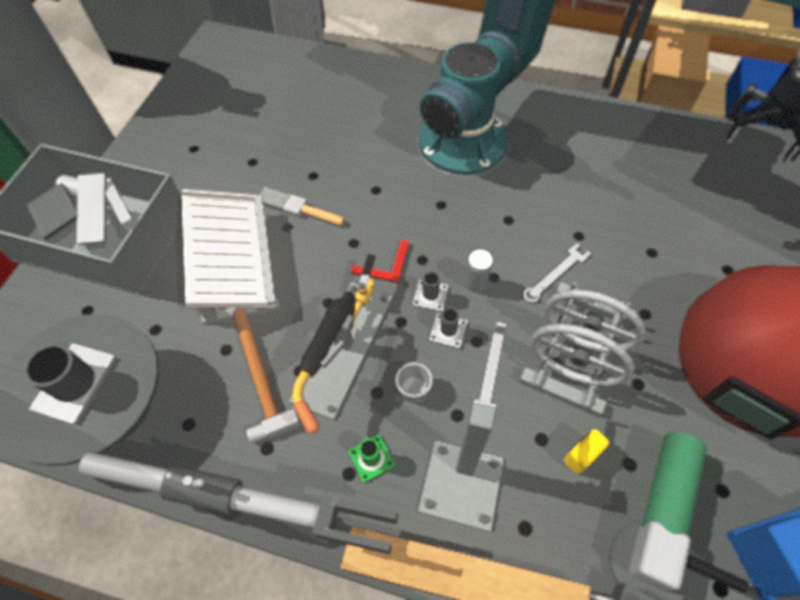

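View pics/top0b.png

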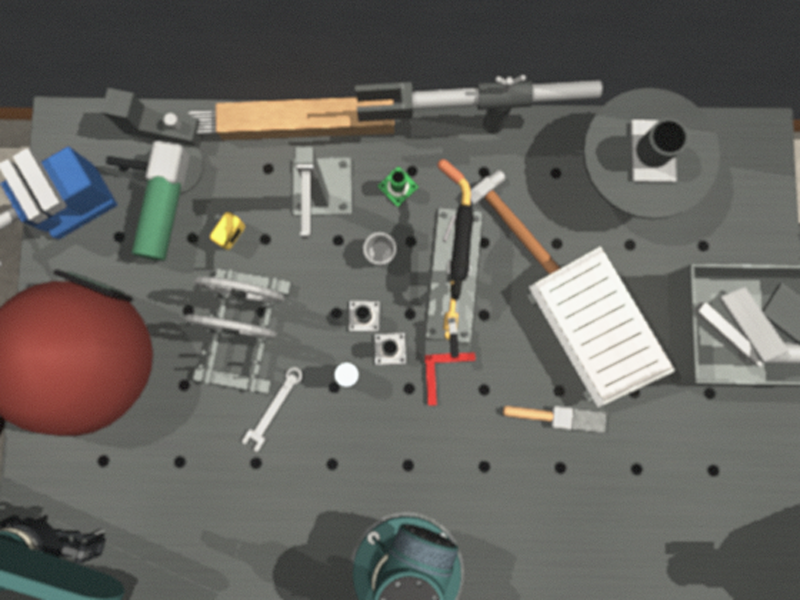

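The view shows two grey brackets (top view, 363,315 and 390,348) and a green decoy at (398,187). There are two wheels in the rack, with a third slot empty, and the hook is at (305,190). The torch is at (460,250), and the white ribbed sloped rack is at (600,325). Next I'll measure the geometry.

```bash
python3 - <<'E'
import numpy as np,cv2
for cam in("scene","top"):
    f=np.load(f"/tmp/{cam}.npz");P=f["P"];im=f["im"].astype(int)
    x,y,z=P[...,0],P[...,1],P[...,2]
    print("==",cam)
    tb=(x>.3)&(x<.4)&(y>-.15)&(y<-.08);print("table z",np.nanmedian(z[tb]))
    w=(im.min(2)>150)&(x>.3)&(x<.7)&(y<-.15)&(y>-.45)&(z>.03)
    q=P[w];A=np.c_[q[:,:2],np.ones(len(q))];co=np.linalg.lstsq(A,q[:,2],rcond=None)[0]
    r=q[:,2]-A@co;k=abs(r)<.006;co=np.linalg.lstsq(A[k],q[k,2],rcond=None)[0]
    print("deck plane",co,"tilt",np.arctan(np.hypot(*co[:2])),"downdir",np.degrees(np.arctan2(-co[1],-co[0])),k.sum())
    print("rect",cv2.minAreaRect(q[k][:,:2].astype(np.float32)), q[k].min(0),q[k].max(0))
    m=(z>.235)&(z<.3)&(x>.5)&(x<.85)&(y>.05)&(y<.3);q=P[m];print("hook",len(q),cv2.minAreaRect(q[:,:2].astype(np.float32)),q.min(0),q.max(0))
    m=(z>.10)&(z<.25)&(x>.35)&(x<.7)&(y>.2)&(y<.43);q=P[m];print("wheels",len(q),q.min(0),q.max(0))
    m=(z>.17)&m;q=P[m]
    h=np.histogram(q[:,0],np.arange(.38,.66,.01));print(h[0])
    m=(z>.062)&(z<.082)&(x>.38)&(x<.55)&(y>0)&(y<.1);q=P[m]
    lab=(q[:,0]>.46)
    for l in(0,1):
        s=q[lab==l];print("br",len(s),(s.min(0)+s.max(0))/2,s.max(0)-s.min(0))
    m=(z>.13)&(z<.16)&(x>.45)&(x<.8)&(y>-.13)&(y<-.03)&(im.max(2)<90);q=P[m];print("grip",cv2.minAreaRect(q[:,:2].astype(np.float32)),np.median(q,0))
    m=(z>.062)&(z<.085)&(x>.38)&(x<.52)&(y>-.14)&(y<-.03);q=P[m];print("tap",cv2.minAreaRect(q[:,:2].astype(np.float32)),q.min(0),q.max(0))
    m=(z>.005)&(z<.015)&(x>.4)&(x<.75)&(y>-.15)&(y<-.01);q=P[m];print("base",cv2.minAreaRect(q[:,:2].astype(np.float32)))
E
```

```text
== scene
table z -1.2537553251701361e-05
deck plane [ 0.19155904 -0.3360243  -0.14304607] tilt 0.3690676142446841 downdir 119.68638205189971 3536
rect ((0.47327473759651184, -0.36090314388275146), (0.26836368441581726, 0.14821766316890717), 30.277284622192383) [ 0.33152782 -0.44996628  0.04393855] [ 0.61790461 -0.23508545  0.10034525]
hook 815 ((0.6727456450462341, 0.1838163584470749), (0.15144577622413635, 0.029875820502638817), 1.8168971538543701) [0.59697758 0.170551   0.23549539] [0.748733   0.200769   0.28089219]
wheels 1928 [0.44506408 0.24018041 0.10002196] [0.54938738 0.41673606 0.19566255]
[  0   0   0   0   0   0   9  97 162  40   0   0   0  12 118 167  33   0
   0   0   0   0   0   0   0   0   0   0]
br 120 [0.41387431 0.06197706 0.06728932] [0.06417714 0.07471235 0.0105684 ]
br 90 [0.49458559 0.08873656 0.06738978] [0.03286831 0.02191751 0.00951729]
grip ((0.6171845197677612, -0.08973649889230728), (0.033794138580560684, 0.15163028240203857), 85.5948257446289) [ 0.62460772 -0.08817575  0.1391325 ]
tap ((0.450572669506073, -0.08123260736465454), (0.08066584914922714, 0.016
[... 847 characters left out ...]
 0   8 104 109  21   0   0   0  16 119  95  11   0
   0   0   0   0   0   0   0   0   0   0]
br 118 [0.41346897 0.06193832 0.07099234] [0.06116633 0.07515362 0.01703406]
br 89 [0.49413668 0.08864994 0.06947298] [0.03120429 0.02218514 0.01240896]
grip ((0.6100825071334839, -0.08971771597862244), (0.031985364854335785, 0.16393831372261047), 84.60765075683594) [ 0.61608343 -0.09092818  0.14038039]
tap ((0.45131728053092957, -0.08217006921768188), (0.07790814340114594, 0.016322413459420204), 5.129128456115723) [ 0.41260461 -0.09059943  0.06465309] [ 0.48994118 -0.07336936  0.08003039]
base ((0.5745344161987305, -0.07932179421186447), (0.13837221264839172, 0.34848305583000183), 89.97735595703125)
```

```bash
cat >> h.py <<'E'
from scipy.spatial.transform import Rotation as R
def down(yaw): # yaw = world direction of tool y (closing) measured deg; z down
    a=np.radians(yaw);y=np.array([np.cos(a),np.sin(a),0]);z=np.array([0,0,-1.]);return np.c_[np.cross(y,z),y,z]
def st():
    s=arm.state();return np.array(s["eef_pos"]),np.array(s["eef_rot"]).reshape(3,3),s
def show():
    p,r,s=st();print("t",round(s["time_s"],2),"tcp",p.round(4).tolist(),"yaw",np.degrees(np.arctan2(r[1,1],r[0,1])).round(2),"z",r[:,2].round(3),"w",round(s["grip_width"],4),"ff",round(float(np.max(s["finger_force"])),1),"F",np.round(s["ft_force"],1),"q",np.round(s["joint_pos"],2))
def plan(*wps,d=.195,a=34):
    p,r,_=st()
    for P,Q in wps:
        P=np.array(P,float);Q=r if Q is None else Q
        rv=R.from_matrix(r.T@Q).as_rotvec()
        n=int(max(np.ceil(np.linalg.norm(P-p)/d),np.ceil(np.degrees(np.linalg.norm(rv))/a),1))
        dr=rv/n; st_=(P-p)/n
        print("->",P.round(3).tolist(),n)
        for i in range(n):
            sh=r.T@st_;print("  ",sh.round(4).tolist(),dr.round(4).tolist())
            r=r@R.from_rotvec(dr).as_matrix();p=p+st_
E
python3 - <<'E'
from h import *
show();p,r,s=st();print(r.round(3).tolist())
T=np.array(get_calibration("wrist")["pose"]);print("cam in tool",(r.T@(T[:3,3]-p)).round(3),(r.T@T[:3,:3]).round(3).tolist())
plan(([.5,-.05,.33],down(90)))
E
```

```text
t 1.4 tcp [0.1248, 0.5357, 0.2484] yaw 76.89 z [ 0.  0. -1.] w 0.0857 ff 0.0 F [-1.   0.1 -0.1] q [ 1.24  0.09  1.37 -0.    1.68 -0.1 ]
[[-0.974, 0.227, 0.0], [0.227, 0.974, 0.0], [-0.0, 0.0, -1.0]]
cam in tool [ 0.084  0.    -0.125] [[0.0, -0.945, -0.326], [1.0, 0.0, 0.0], [-0.0, -0.326, 0.945]]
-> [0.5, -0.05, 0.33] 4
   [-0.1246, -0.1213, -0.0204] [0.0, 0.0, -0.0572]
   [-0.1174, -0.1282, -0.0204] [0.0, 0.0, -0.0572]
   [-0.1099, -0.1348, -0.0204] [0.0, 0.0, -0.0572]
   [-0.102, -0.1408, -0.0204] [0.0, 0.0, -0.0572]
```

>>> carry_out:
  steps: [-0.125,-0.121,-0.02,0,0,-0.057,1,-0.125,-0.121,-0.02,0,0,-0.057,1,-0.125,-0.121,-0.02,0,0,-0.057,1,-0.125,-0.121,-0.02,0,0,-0.057,1,-0.125,-0.121,-0.02,0,0,-0.057,1]

```text
time_s: 1.82
eef_pos: [0.2216, 0.3859, 0.2698]
eef_rot: [[-0.984, 0.176, 0.003], [0.176, 0.984, -0.0], [-0.003, 0.0, -1.0]]
ft_force: [0.2, 0.4, 0.2]
grip_width: 0.0854
finger_force: 0.0
```

>>> carry_out:
  steps: [-0.117,-0.128,-0.02,0,0,-0.057,1,-0.117,-0.128,-0.02,0,0,-0.057,1,-0.117,-0.128,-0.02,0,0,-0.057,1,-0.117,-0.128,-0.02,0,0,-0.057,1,-0.117,-0.128,-0.02,0,0,-0.057,1]

```text
time_s: 2.23
eef_pos: [0.3152, 0.2395, 0.2894]
eef_rot: [[-0.993, 0.122, 0.004], [0.122, 0.993, -0.001], [-0.004, -0.001, -1.0]]
ft_force: [0.1, 0.3, -0.3]
grip_width: 0.0851
finger_force: 0.0
```

>>> carry_out:
  steps: [-0.11,-0.135,-0.02,0,0,-0.057,1,-0.11,-0.135,-0.02,0,0,-0.057,1,-0.11,-0.135,-0.02,0,0,-0.057,1,-0.11,-0.135,-0.02,0,0,-0.057,1,-0.11,-0.135,-0.02,0,0,-0.057,1]

```text
time_s: 2.65
eef_pos: [0.4088, 0.0928, 0.3086]
eef_rot: [[-0.998, 0.064, 0.002], [0.064, 0.998, -0.002], [-0.002, -0.002, -1.0]]
ft_force: [0.1, 0.5, -0.6]
grip_width: 0.0856
finger_force: 0.0
```

>>> carry_out:
  steps: [-0.102,-0.141,-0.02,0,0,-0.057,1,-0.102,-0.141,-0.02,0,0,-0.057,1,-0.102,-0.141,-0.02,0,0,-0.057,1,-0.102,-0.141,-0.02,0,0,-0.057,1,-0.102,-0.141,-0.02,0,0,-0.057,1]

```text
time_s: 3.07
eef_pos: [0.5025, -0.0537, 0.3274]
eef_rot: [[-1.0, 0.006, 0.0], [0.006, 1.0, -0.002], [-0.0, -0.002, -1.0]]
ft_force: [-1.2, 0.4, -0.6]
grip_width: 0.0856
finger_force: 0.0
```

```bash
python3 - <<'E'
from h import *
show()
im,P,c=look("wrist","w1.png");np.savez("/tmp/w1.npz",im=im,P=P)
for n in["torch_stand","gas_tap","trigger","bracket_1"]:
    for r in nets.silhouettes(n,"wrist"):
        if r["p"]>.3:
            q=P[r["mask"]];q=q[~np.isnan(q[:,0])];print(n,round(r["p"],2),np.round(r["box"]).astype(int).tolist(),np.median(q,0).round(3),cv2.minAreaRect(q[:,:2].astype(np.float32)))
im=im.astype(int);x,y,z=P[...,0],P[...,1],P[...,2]
def line(m,ax=0):
    q=P[m];co=np.polyfit(q[:,0],q[:,1],1);print("  n",len(q),"ang",np.degrees(np.arctan(co[0])).round(2),"mid",((q.min(0)+q.max(0))/2).round(4),"ext",(q.max(0)-q.min(0)).round(4));return co
print("grip top");line((z>.137)&(z<.155)&(x>.54)&(x<.7)&(y>-.14)&(y<-.03)&(im.max(2)<90))
print("tap");line((z>.06)&(z<.08)&(x>.38)&(x<.52)&(y>-.14)&(y<-.03))
m=(z>.005)&(z<.013)&(x>.42)&(x<.75)&(y>-.15)&(y<-.01);q=P[m];print("base",cv2.minAreaRect(q[:,:2].astype(np.float32)))
E
```

```text
t 3.07 tcp [0.5025, -0.0537, 0.3274] yaw 89.68 z [ 0.    -0.002 -1.   ] w 0.0856 ff 0.0 F [-1.2  0.4 -0.6] q [-0.22 -0.01  1.32 -0.    1.84 -1.78]
torch_stand 0.58 [252, 238, 77, 312] [ 0.564 -0.082  0.039] ((0.6108046174049377, -0.08968841284513474), (0.10237575322389603, 0.40045544505119324), 87.33042907714844)
gas_tap 0.6 [247, 121, 20, 74] [ 0.445 -0.082  0.072] ((0.44936054944992065, -0.08258432149887085), (0.07770606130361557, 0.01630757935345173), 3.4658684730529785)
gas_tap 0.52 [518, 35, 58, 70] [0.35  0.244 0.006] ((0.3425566554069519, 0.2464427947998047), (0.03636052459478378, 0.10120794177055359), 65.57455444335938)
trigger 0.72 [262, 309, 17, 44] [ 0.645 -0.068  0.132] ((0.6905966997146606, -0.07239390164613724), (0.017115946859121323, 0.1338118314743042), 83.80355834960938)
bracket_1 0.77 [348, 99, 53, 46] [0.427 0.031 0.009] ((0.4286983609199524, 0.03836532309651375), (0.06078079715371132, 0.05932135507464409), 3.6965231895446777)
bracket_1 0.73 [392, 153, 56, 48] [0.489 0.084 0.01 ] ((0.4943569600582123, 0.09783094376325607), (0.06009172648191452, 0.07100003212690353), 0.5741147398948669)
bracket_1 0.71 [329, 333, 48, 59] [0.754 0.026 0.018] ((0.7646892070770264, 0.028501521795988083), (0.06116742640733719, 0.06049070134758949), 45.882083892822266)
grip top
  n 2386 ang -5.01 mid [ 0.6215 -0.0908  0.1409] ext [0.1382 0.0344 0.0077]
tap
  n 1089 ang 4.6 mid [ 0.4507 -0.0823  0.0676] ext [0.08   0.0207 0.0147]
base ((0.5839654207229614, -0.08966998010873795), (0.09919936209917068, 0.32969921827316284), 86.32884216308594)
```

View pics/w1.png

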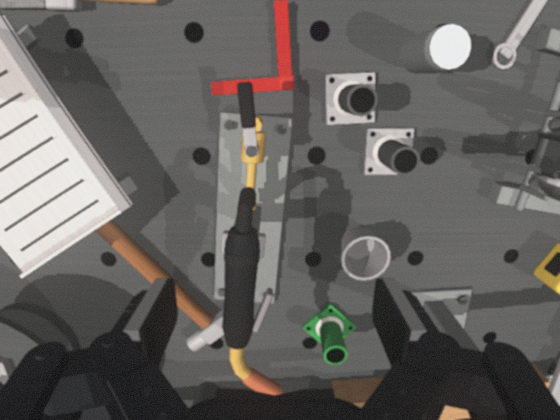

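The lever runs from (247,85) to its pivot at about (252,150). The black grip spans (240,230) to (238,345), and the trigger is at (265,310). I'll refine the torch yaw, then push the lever.

```bash
python3 - <<'E'
from h import *
f=np.load("/tmp/w1.npz");P=f["P"];im=f["im"].astype(int);x,y,z=P[...,0],P[...,1],P[...,2]
def edge(m,lo,hi,step=.01):
    o=[]
    for a in np.arange(lo,hi,step):
        q=P[m&(x>=a)&(x<a+step)]
        if len(q)>5:o.append((a+step/2,q[:,1].min(),q[:,1].max(),q[:,2].max()))
    return np.array(o).round(4)
b=edge((z>.005)&(z<.014)&(y>-.16)&(y<-.01),.44,.72,.02);print("base\n",b)
g=edge((z>.115)&(z<.15)&(y>-.14)&(y<-.03),.53,.72);print("grip\n",g)
l=edge((z>.06)&(z<.08)&(y>-.14)&(y<-.03),.40,.52);print("tap\n",l)
E
```

```text
base
 [[ 0.45   -0.1217 -0.0318  0.0138]
 [ 0.47   -0.1241 -0.0329  0.014 ]
 [ 0.49   -0.1251 -0.0341  0.0098]
 [ 0.51   -0.1273 -0.0365  0.0101]
 [ 0.53   -0.1285 -0.0389  0.0103]
 [ 0.55   -0.131  -0.0402  0.0097]
 [ 0.57   -0.1322 -0.0414  0.0125]
 [ 0.59   -0.1347 -0.044   0.0131]
 [ 0.61   -0.1359 -0.0454  0.0097]
 [ 0.63   -0.1387 -0.0468  0.0091]
 [ 0.65   -0.1401 -0.0496  0.0094]
 [ 0.67   -0.141  -0.0511  0.0098]
 [ 0.69   -0.1442 -0.0526  0.0136]
 [ 0.71   -0.1451 -0.0541  0.014 ]]
grip
 [[ 0.535  -0.0917 -0.0764  0.1287]
 [ 0.545  -0.0927 -0.0767  0.1325]
 [ 0.555  -0.1021 -0.0716  0.1416]
 [ 0.565  -0.1043 -0.0697  0.1435]
 [ 0.575  -0.1064 -0.0698  0.1442]
 [ 0.585  -0.1058 -0.07    0.1447]
 [ 0.595  -0.1074 -0.0723  0.1428]
 [ 0.605  -0.1077 -0.0736  0.1427]
 [ 0.615  -0.1083 -0.0748  0.1422]
 [ 0.625  -0.1087 -0.057   0.1418]
 [ 0.635  -0.1107 -0.0581  0.1417]
 [ 0.645  -0.111  -0.0614  0.1426]
 [ 0.655  -0.113  -0.0659  0.1433]
 [ 0.665  -0.1137 -0.0693  0.1438]
 [ 0.675  -0.1138 -0.0729  0.1429]
 [ 0.685  -0.1113 -0.0823  0.1406]
 [ 0.695  -0.1071 -0.0851  0.1393]
 [ 0.705  -0.1065 -0.0923  0.1341]
 [ 0.715  -0.1069 -0.0918  0.1337]]
tap
 [[ 0.415  -0.0925 -0.0769  0.0744]
 [ 0.425  -0.0926 -0.0759  0.0745]
 [ 0.435  -0.0918 -0.0751  0.0745]
 [ 0.445  -0.0913 -0.0743  0.0745]
 [ 0.455  -0.0894 -0.0743  0.0742]
 [ 0.465  -0.0878 -0.0737  0.0711]
 [ 0.475  -0.087  -0.072   0.0749]
 [ 0.485  -0.0874 -0.0719  0.0749]]
```

```bash
cat >> h.py <<'E'
def lever(th,r=.052,extra=0,piv=(.4805,-.079)):
    t=np.radians(th);u=np.array([np.cos(t),np.sin(t)]);n=np.array([-u[1],u[0]])
    off=.008+.011*abs(n[0])+.0145*abs(n[1])-extra
    return np.array(piv)+r*u-off*n
E
python3 - <<'E'
from h import *
D=down(90)
pre=lever(185.5,extra=-.012)
w=[([*pre,.2],D),([*pre,.073],D)]
for t,e in((190,0),(205,0),(220,0),(235,0),(250,0),(260,0),(265,.004)):w.append(([*lever(t,extra=e),.073],D))
plan(*w)
E
```

```text
-> [0.425, -0.049, 0.2] 1
   [0.074, -0.0005, 0.1283] [0.0011, -0.0004, 0.0012]
-> [0.425, -0.049, 0.073] 1
   [-0.0, -0.0, 0.127] [-0.0, -0.0, -0.0]
-> [0.425, -0.064, 0.073] 1
   [0.0002, -0.0155, 0.0] [0.0, 0.0, -0.0]
-> [0.422, -0.078, 0.073] 1
   [0.0026, -0.0134, -0.0] [0.0, 0.0, -0.0]
-> [0.424, -0.092, 0.073] 1
   [-0.0014, -0.0148, 0.0] [0.0, 0.0, 0.0]
-> [0.43, -0.107, 0.073] 1
   [-0.0061, -0.0147, 0.0] [0.0, 0.0, 0.0]
-> [0.441, -0.12, 0.073] 1
   [-0.0109, -0.0128, 0.0] [0.0, 0.0, 0.0]
-> [0.45, -0.127, 0.073] 1
   [-0.0096, -0.0066, 0.0] [0.0, 0.0, 0.0]
-> [0.46, -0.129, 0.073] 1
   [-0.0094, -0.0029, 0.0] [0.0, 0.0, 0.0]
```

>>> carry_out:
  steps: [0.074,0,0.128,0,0,0,-1,0.074,0,0.128,0,0,0,-1,0.074,0,0.128,0,0,0,-1,0.074,0,0.128,0,0,0,-1,0.074,0,0.128,0,0,0,-1]
  squeeze: 40

```text
time_s: 3.73
eef_pos: [0.4201, -0.0471, 0.1943]
eef_rot: [[-1.0, -0.001, -0.012], [-0.001, 1.0, 0.003], [0.012, 0.003, -1.0]]
ft_force: [-0.8, -1.0, 0.5]
grip_width: 0.0259
finger_force: 0.0
```

>>> carry_out:
  steps: [0,0,0.03,0,0,0,-1,0,0,0.06,0,0,0,-1,0,0,0.09,0,0,0,-1,0,0,0.127,0,0,0,-1,0,0,0.127,0,0,0,-1]

```text
time_s: 4.15
eef_pos: [0.4224, -0.0478, 0.0685]
eef_rot: [[-1.0, -0.001, -0.01], [-0.001, 1.0, 0.003], [0.01, 0.003, -1.0]]
ft_force: [-2.1, 0.3, -0.3]
grip_width: 0.0002
finger_force: 0.0
```

>>> carry_out:
  steps: [0,-0.0155,0,0,0,0,-1,0.0028,-0.029,0,0,0,0,-1,0.0014,-0.0437,0,0,0,0,-1,-0.0047,-0.0584,0,0,0,0,-1,-0.0156,-0.0712,0,0,0,0,-1]

```text
time_s: 4.57
eef_pos: [0.4423, -0.1198, 0.0762]
eef_rot: [[-1.0, -0.0, 0.001], [-0.0, 1.0, 0.003], [-0.001, 0.003, -1.0]]
ft_force: [-2.9, 5.5, -0.1]
grip_width: -0.0002
finger_force: 2.5
```

>>> carry_out:
  steps: [-0.0048,-0.0035,0,0,0,0,-1,-0.0096,-0.0066,0,0,0,0,-1,-0.0143,-0.008,0,0,0,0,-1,-0.019,-0.0095,0,0,0,0,-1,-0.019,-0.0095,0,0,0,0,-1]

```text
time_s: 4.98
eef_pos: [0.459, -0.1303, 0.0742]
eef_rot: [[-1.0, -0.0, -0.006], [-0.0, 1.0, 0.0], [0.006, 0.0, -1.0]]
ft_force: [-9.3, 1.5, 7.2]
grip_width: -0.0
finger_force: 4.8
```

>>> carry_out:
  steps: [-0.003,0,0,0,0,0,-1,-0.003,0,0,0,0,0,-1,-0.003,0,0,0,0,0,-1]

```text
time_s: 5.23
eef_pos: [0.4593, -0.1305, 0.0738]
eef_rot: [[-1.0, -0.0, -0.012], [-0.0, 1.0, -0.0], [0.012, -0.0, -1.0]]
ft_force: [-15.5, 0.3, 10.1]
grip_width: 0.0
finger_force: 8.1
```

>>> carry_out:
  steps: [0.02,0,0,0,0,0,-1,0.04,0,-0.03,0,0,0,-1,0.04,0,-0.07,0,0,0,-1,0.04,0,-0.11,0,0,0,1,0.04,0,-0.15,0,0,0,1]

```text
time_s: 5.65
eef_pos: [0.4236, -0.1305, 0.2258]
eef_rot: [[-1.0, 0.001, 0.002], [0.001, 1.0, -0.001], [-0.002, -0.001, -1.0]]
ft_force: [-0.1, -0.9, 0.5]
grip_width: 0.0233
finger_force: 0.0
```

```bash
python3 - <<'E'
from h import *
show()
im,P,c=look("top");x,y,z=P[...,0],P[...,1],P[...,2]
im,P2,c=look("wrist","w2.png")
for n,Q in(("top",P),("wrist",P2)):
    x,y,z=Q[...,0],Q[...,1],Q[...,2]
    q=Q[(z>.062)&(z<.082)&(x>.4)&(x<.53)&(y>-.19)&(y<-.03)];print(n,len(q),cv2.minAreaRect(q[:,:2].astype(np.float32)),np.polyfit(q[:,1],q[:,0],1))
plan(([.56,-.075,.25],down(84.9)),([.6385,-.0893,.25],down(84.9)),([.6385,-.0893,.121],down(84.9)))
E
```

```text
t 5.65 tcp [0.4236, -0.1305, 0.2258] yaw 89.97 z [ 0.002 -0.001 -1.   ] w 0.0233 ff 0.0 F [-0.1 -0.9  0.5] q [-0.43 -0.15  1.65 -0.    1.64 -2.  ]
top 98 ((0.4811117351055145, -0.09810934215784073), (0.04934962838888168, 0.015418343245983124), 86.86815643310547) [0.04536355 0.48585172]
wrist 1469 ((0.479529470205307, -0.11168935149908066), (0.08124209195375443, 0.016231296584010124), 84.90000915527344) [0.08891493 0.4883031 ]
-> [0.56, -0.075, 0.25] 1
   [-0.1326, 0.0571, -0.0151] [-0.0077, 0.0182, 0.0887]
-> [0.638, -0.089, 0.25] 1
   [-0.0795, -0.0073, 0.0] [0.0, -0.0, -0.0]
-> [0.638, -0.089, 0.121] 1
   [-0.0, 0.0, 0.129] [-0.0, 0.0, -0.0]
```

>>> carry_out:
  steps: [-0.132,0.057,-0.015,0,0,0.089,1,-0.132,0.057,-0.015,0,0,0.089,1,-0.132,0.057,-0.015,0,0,0.089,1,-0.132,0.057,-0.015,0,0,0.089,1,-0.132,0.057,-0.015,0,0,0.089,1]

```text
time_s: 6.17
eef_pos: [0.5594, -0.0717, 0.2383]
eef_rot: [[-0.996, 0.086, 0.003], [0.086, 0.996, 0.0], [-0.003, 0.0, -1.0]]
ft_force: [-0.6, -0.4, 1.0]
grip_width: 0.0852
finger_force: 0.0
```

>>> carry_out:
  steps: [-0.04,-0.004,0,0,0,0,1,-0.0795,-0.007,0,0,0,0,1,-0.0795,-0.007,0,0,0,0,1,-0.0795,-0.007,0,0,0,0,1]

```text
time_s: 6.5
eef_pos: [0.6349, -0.0883, 0.235]
eef_rot: [[-0.996, 0.09, -0.004], [0.09, 0.996, 0.0], [0.004, 0.0, -1.0]]
ft_force: [-0.1, 0.0, -0.5]
grip_width: 0.0853
finger_force: 0.0
```

```bash
python3 - <<'E'
from h import *
show()
plan(([.6385,-.0888,.121],down(84.9)))
E
```

```text
t 6.5 tcp [0.6349, -0.0883, 0.235] yaw 84.85 z [-0.004  0.    -1.   ] w 0.0853 ff 0.0 F [-0.1  0.  -0.5] q [-0.23  0.3   1.15 -0.    1.7  -1.71]
-> [0.638, -0.089, 0.121] 1
   [-0.0041, -0.0002, 0.114] [0.0001, -0.0044, -0.0008]
```

>>> carry_out:
  steps: [-0.004,0,0.03,0,0,0,1,-0.004,0,0.06,0,0,0,1,-0.004,0,0.09,0,0,0,1,-0.004,0,0.114,0,0,0,1,-0.004,0,0.114,0,0,0,1]

```text
time_s: 6.92
eef_pos: [0.6336, -0.0874, 0.1188]
eef_rot: [[-0.996, 0.09, -0.01], [0.09, 0.996, 0.002], [0.01, 0.001, -1.0]]
ft_force: [-1.1, 0.7, -1.6]
grip_width: 0.0853
finger_force: 0.0
```

>>> carry_out:
  steps: [0,0,0,0,0,0,-1,0,0,0,0,0,0,-1,0,0,0,0,0,0,-1,0,0,0,0,0,0,-1,0,0,0,0,0,0,-1]
  squeeze: 35

```text
time_s: 7.33
eef_pos: [0.6392, -0.09, 0.1293]
eef_rot: [[-0.996, 0.091, 0.005], [0.091, 0.996, -0.004], [-0.006, -0.004, -1.0]]
ft_force: [-3.6, -2.2, 6.4]
grip_width: 0.0398
finger_force: 37.3
```

>>> carry_out:
  steps: [0,0,0,0,0,0,-1,0,0,0,0,0,0,-1]

```text
time_s: 7.5
eef_pos: [0.6392, -0.0899, 0.1293]
eef_rot: [[-0.996, 0.091, 0.005], [0.091, 0.996, -0.004], [-0.006, -0.004, -1.0]]
ft_force: [-3.9, -2.0, 7.1]
grip_width: 0.0404
finger_force: 37.2
```

>>> carry_out:
  steps: [0,0,0,0,0,0,-1,0,0,0,0,0,0,-1,0,0,0,0,0,0,-1,0,0,0,0,0,0,-1,0,0,0,0,0,0,-1]

```text
time_s: 7.92
eef_pos: [0.6391, -0.0899, 0.1293]
eef_rot: [[-0.996, 0.091, 0.006], [0.091, 0.996, -0.004], [-0.006, -0.004, -1.0]]
ft_force: [-3.1, -2.0, 7.1]
grip_width: 0.04
finger_force: 37.2
```

>>> carry_out:
  steps: [0,0,0,0,0,0,-1,0,0,0,0,0,0,-1,0,0,0,0,0,0,-1,0,0,0,0,0,0,-1,0,0,0,0,0,0,-1]

```text
time_s: 8.33
eef_pos: [0.6392, -0.0899, 0.1293]
eef_rot: [[-0.996, 0.091, 0.006], [0.091, 0.996, -0.004], [-0.006, -0.004, -1.0]]
ft_force: [-2.8, -0.9, 6.8]
grip_width: 0.0405
finger_force: 37.2
```

>>> carry_out:
  steps: [0,0,0,0,0,0,-1,0,0,0,0,0,0,-1,0,0,0,0,0,0,-1,0,0,0,0,0,0,-1,0,0,0,0,0,0,-1]

```text
time_s: 8.75
eef_pos: [0.6392, -0.09, 0.1293]
eef_rot: [[-0.996, 0.091, 0.005], [0.091, 0.996, -0.004], [-0.006, -0.004, -1.0]]
ft_force: [-2.6, -1.3, 6.1]
grip_width: 0.0405
finger_force: 37.2
```

>>> carry_out:
  steps: [0,0,0,0,0,0,-1,0,0,0,0,0,0,-1,0,0,0,0,0,0,-1,0,0,0,0,0,0,-1,0,0,0,0,0,0,-1]

```text
time_s: 9.17
eef_pos: [0.6392, -0.0899, 0.1293]
eef_rot: [[-0.996, 0.091, 0.006], [0.091, 0.996, -0.004], [-0.006, -0.004, -1.0]]
ft_force: [-3.7, -1.4, 6.1]
grip_width: 0.0405
finger_force: 37.2
```

>>> carry_out:
  steps: [0,0,0,0,0,0,1,0,0,0,0,0,0,1,0,0,0,0,0,0,1,0,0,0,0,0,0,1,0,0,0,0,0,0,1]

```text
time_s: 9.58
eef_pos: [0.6379, -0.0884, 0.1241]
eef_rot: [[-0.996, 0.09, -0.001], [0.09, 0.996, -0.0], [0.001, -0.0, -1.0]]
ft_force: [0.1, 0.3, -0.4]
grip_width: 0.0851
finger_force: 0.0
```

>>> carry_out:
  steps: [0,0,-0.03,0,0,0,1,0,0,-0.06,0,0,0,1,0,0,-0.1,0,0,0,1,0,0,-0.14,0,0,0,1,0,0,-0.15,0,0,0,1]

```text
time_s: 10.0
eef_pos: [0.6399, -0.0888, 0.2831]
eef_rot: [[-0.996, 0.09, 0.013], [0.09, 0.996, -0.003], [-0.013, -0.002, -1.0]]
ft_force: [-0.8, -0.1, 2.3]
grip_width: 0.0854
finger_force: 0.0
```

```bash
python3 - <<'E'
from h import *
show()
im,P,c=look("top");x,y,z=P[...,0],P[...,1],P[...,2]
for r in nets.silhouettes("bracket_1","top"):
    if r["p"]>.25:
        q=P[r["mask"]];q=q[~np.isnan(q[:,0])];print(round(r["p"],2),np.median(q,0).round(3),np.median(im[r["mask"]],0),cv2.minAreaRect(q[q[:,2]<.02][:,:2].astype(np.float32)))
# cams view target for rack: above (0.48,-.33)
plan(([.36,-.25,.36],down(60)),)
E
```

```text
t 10.0 tcp [0.6399, -0.0888, 0.2831] yaw 84.85 z [ 0.013 -0.003 -1.   ] w 0.0854 ff 0.0 F [-0.8 -0.1  2.3] q [-0.23  0.29  1.06 -0.    1.77 -1.71]
0.91 [0.757 0.029 0.012] [ 74.5 142.5  84.5] ((0.7640122175216675, 0.02812003530561924), (0.05876479297876358, 0.05680374428629875), 45.473201751708984)
0.72 [0.492 0.091 0.011] [175. 172. 166.] ((0.4966074526309967, 0.09178183227777481), (0.059164199978113174, 0.05803101882338524), 0.8458856344223022)
0.72 [0.43  0.039 0.011] [182. 179. 172.] ((0.4296247661113739, 0.037254996597766876), (0.06077854335308075, 0.05465566739439964), 0.6065747737884521)
-> [0.36, -0.25, 0.36] 2
   [0.1315, -0.0929, -0.0413] [0.0003, 0.0046, 0.2168]
   [0.1086, -0.1191, -0.0408] [0.0003, 0.0046, 0.2168]
```

>>> carry_out:
  steps: [0.1315,-0.093,-0.041,0,0,0.217,1,0.1315,-0.093,-0.041,0,0,0.217,1,0.1315,-0.093,-0.041,0,0,0.217,1,0.1315,-0.093,-0.041,0,0,0.217,1,0.1315,-0.093,-0.041,0,0,0.217,1]

```text
time_s: 10.52
eef_pos: [0.4943, -0.1721, 0.3165]
eef_rot: [[-0.952, 0.308, -0.001], [0.308, 0.952, -0.003], [0.0, -0.003, -1.0]]
ft_force: [1.6, 0.3, 0.7]
grip_width: 0.0853
finger_force: 0.0
```

>>> carry_out:
  steps: [0.1085,-0.119,-0.041,0,0,0.217,1,0.1085,-0.119,-0.041,0,0,0.217,1,0.1085,-0.119,-0.041,0,0,0.217,1,0.1085,-0.119,-0.041,0,0,0.217,1,0.1085,-0.119,-0.041,0,0,0.217,1]

```text
time_s: 10.93
eef_pos: [0.355, -0.2528, 0.3572]
eef_rot: [[-0.862, 0.507, -0.002], [0.507, 0.862, -0.003], [-0.0, -0.004, -1.0]]
ft_force: [1.1, -0.4, 0.4]
grip_width: 0.0854
finger_force: 0.0
```

>>> carry_out:
  steps: [0,0,0,0,0,0,1,0,0,0,0,0,0,1]

```text
time_s: 11.1
eef_pos: [0.3594, -0.2496, 0.3546]
eef_rot: [[-0.866, 0.501, -0.002], [0.501, 0.866, 0.002], [0.002, 0.001, -1.0]]
ft_force: [-0.1, -0.1, 0.7]
grip_width: 0.085
finger_force: 0.0
```

```bash
python3 - <<'E'
from h import *
show()
im,P,c=look("wrist","w3.png");np.savez("/tmp/w3.npz",im=im,P=P)
x,y,z=P[...,0],P[...,1],P[...,2]
w=(im.astype(int).min(2)>140)&(y<-.15)&(z>.03)&(x>.28)&(x<.68)
q=P[w];A=np.c_[q[:,:2],np.ones(len(q))]
k=np.ones(len(q),bool)
for i in range(6):
    co=np.linalg.lstsq(A[k],q[k,2],rcond=None)[0];r=q[:,2]-A@co;k=abs(r)<.004
up=co[:2]/np.hypot(*co[:2]);print("tilt",np.arctan(np.hypot(*co[:2])),"updeg",np.degrees(np.arctan2(up[1],up[0])),k.sum(),len(q))
T=np.array([-up[1],up[0]]) # along cleat
ctr=np.median(q[:,:2],0)
# all points in neighbourhood: profile along up direction
all_=P.reshape(-1,3);all_=all_[~np.isnan(all_[:,0])]
s=(all_[:,:2]-ctr)@up;t=(all_[:,:2]-ctr)@T;res=all_[:,2]-(all_[:,:2]@co[:2]+co[2])
print("ctr",ctr,"T",T)
for lo,hi in((-.08,-.03),(-.02,.02),(.03,.08)):
    print("t",lo)
    for a in np.arange(-.10,.10,.004):
        m=(t>lo)&(t<hi)&(s>=a)&(s<a+.004)
        if m.sum()>3 and (a<-.04 or a>.05):print(round(a+.002,3),np.median(all_[m,2]).round(4),np.median(res[m]).round(4),end=" | ")
    print()
for a in np.r_[np.arange(-.15,-.12,.003),np.arange(.12,.15,.003)]:
    m=(abs(s)<.03)&(t>=a)&(t<a+.003)
    if m.sum()>3:print(round(a+.0015,4),np.median(res[m]).round(4),end=" | ")
E
```

```text
t 11.1 tcp [0.3594, -0.2496, 0.3546] yaw 59.96 z [-0.002  0.002 -1.   ] w 0.085 ff 0.0 F [-0.1 -0.1  0.7] q [-0.74 -0.16  1.4   0.    1.9  -1.78]
tilt 0.3834359634771452 updeg -60.45399648005551 18197 21507
ctr [ 0.46836645 -0.36220089] T [0.86996004 0.49312222]
t -0.08
-0.098 -0.0008 -0.028 | -0.094 -0.0007 -0.0295 | -0.09 -0.0004 -0.0309 | -0.086 -0.0004 -0.0326 | -0.082 -0.0007 -0.0344 | -0.078 -0.0007 -0.0362 | -0.074 0.0002 -0.0364 | -0.07 0.0396 0.001 | -0.066 0.0542 0.0141 | -0.062 0.0548 0.013 | -0.058 -0.0008 -0.0441 | -0.054 0.0451 -0.0002 | -0.05 0.0468 0.0001 | -0.046 0.0483 -0.0001 | -0.042 0.0501 0.0001 | 0.054 0.089 0.0001 | 0.058 0.0904 -0.0 | 0.062 0.0921 0.0 | 0.066 0.0934 0.0 | 0.07 0.0951 -0.0001 | 0.074 0.0955 -0.0008 | 
t -0.02
-0.098 -0.0007 -0.028 | -0.094 -0.0005 -0.0296 | -0.09 -0.0006 -0.0312 | -0.086 -0.0005 -0.0327 | -0.082 -0.0006 -0.0343 | -0.078 -0.0005 -0.036 | -0.074 0.0001 -0.0368 | -0.07 0.0514 0.0126 | -0.066 0.0543 0.0141 | -0.062 0.0552 0.0132 | -0.058 -0.0006 -0.0438 | -0.054 0.045 -0.0 | -0.05 0.0466 -0.0002 | -0.046 0.0484 -0.0001 | -0.042 0.
[... 188 characters left out ...]
 -0.0295 | -0.09 -0.0006 -0.0312 | -0.086 -0.0008 -0.033 | -0.082 -0.0008 -0.0345 | -0.078 -0.0006 -0.0359 | -0.074 0.0002 -0.0369 | -0.07 0.0392 0.0006 | -0.066 0.0542 0.0141 | -0.062 0.0553 0.0136 | -0.058 -0.0007 -0.0439 | -0.054 0.0454 0.0002 | -0.05 0.0465 -0.0001 | -0.046 0.0483 -0.0001 | -0.042 0.05 0.0 | 0.054 0.0888 0.0001 | 0.058 0.0903 -0.0001 | 0.062 0.0919 -0.0 | 0.066 0.0936 0.0 | 0.07 0.0951 -0.0001 | 0.074 0.0961 -0.0004 | 
-0.1485 -0.0666 | -0.1455 -0.0676 | -0.1425 -0.0668 | -0.1395 -0.0667 | -0.1365 -0.0658 | -0.1335 -0.0615 | -0.1275 0.0125 | -0.1245 0.013 | -0.1215 0.0006 | 0.1215 0.0001 | 0.1245 -0.0003 | 0.1275 -0.0001 | 0.1305 -0.0002 | 0.1335 0.0078 | 0.1365 0.0126 |
```

View pics/w3.png

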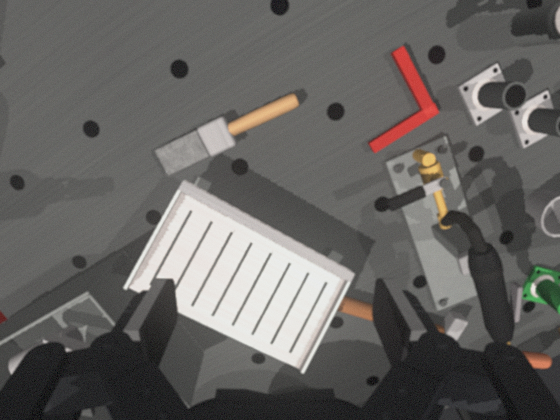

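The wrist view gives a clean deck fit, with the cleat along (190,185)-(350,275). The tap lever is square to its pipe at about (400,195). Next are the brackets.

```bash
python3 - <<'E'
from h import *
plan(([.40,.05,.25],down(88)))
E
```

```text
-> [0.4, 0.05, 0.25] 2
   [0.0572, 0.1396, 0.0526] [0.001, -0.0013, -0.244]
   [0.0218, 0.1493, 0.0524] [0.001, -0.0013, -0.244]
```

>>> carry_out:
  steps: [0.057,0.14,0.0525,0,0,-0.244,1,0.057,0.14,0.0525,0,0,-0.244,1,0.057,0.14,0.0525,0,0,-0.244,1,0.057,0.14,0.0525,0,0,-0.244,1,0.057,0.14,0.0525,0,0,-0.244,1]

```text
time_s: 11.57
eef_pos: [0.38, -0.0935, 0.3001]
eef_rot: [[-0.964, 0.266, -0.005], [0.266, 0.964, 0.006], [0.007, 0.004, -1.0]]
ft_force: [-0.2, 0.2, -0.1]
grip_width: 0.0855
finger_force: 0.0
```

>>> carry_out:
  steps: [0.022,0.149,0.0525,0,0,-0.244,1,0.022,0.149,0.0525,0,0,-0.244,1,0.022,0.149,0.0525,0,0,-0.244,1,0.022,0.149,0.0525,0,0,-0.244,1,0.022,0.149,0.0525,0,0,-0.244,1]

```text
time_s: 11.98
eef_pos: [0.3989, 0.055, 0.2475]
eef_rot: [[-1.0, 0.026, -0.007], [0.026, 1.0, 0.003], [0.007, 0.003, -1.0]]
ft_force: [-0.1, -0.4, -0.1]
grip_width: 0.0858
finger_force: 0.0
```

>>> carry_out:
  steps: [0,0,0,0,0,0,1,0,0,0,0,0,0,1]

```text
time_s: 12.15
eef_pos: [0.4002, 0.0495, 0.2509]
eef_rot: [[-0.999, 0.034, -0.001], [0.034, 0.999, -0.001], [0.001, -0.001, -1.0]]
ft_force: [0.4, -0.5, 0.4]
grip_width: 0.0854
finger_force: 0.0
```

```bash
cat >> h.py <<'E'
def brackets(cam="wrist"):
    im,P,c=look(cam)
    for r in nets.silhouettes("bracket_1",cam):
        if r["p"]<.3: continue
        m=cv2.dilate(r["mask"].astype(np.uint8),np.ones((9,9)))>0
        q=P[m];col=im[m].astype(int);k=~np.isnan(q[:,0]);q=q[k];col=col[k]
        pl=q[(q[:,2]>.004)&(q[:,2]<.013)]; tp=q[(q[:,2]>.060)&(q[:,2]<.075)]
        if len(pl)<20: continue
        rc=cv2.minAreaRect(pl[:,:2].astype(np.float32))
        tc=cv2.minEnclosingCircle(tp[:,:2].astype(np.float32)) if len(tp)>5 else None
        print(round(r["p"],2),"plate",np.round(rc[0],4),np.round(rc[1],4),round(rc[2],2),"top",np.round(tc[0],4) if tc else None,round(tc[1],4) if tc else None,"col",np.median(im[r["mask"]],0))
E
python3 - <<'E'
from h import *
show();brackets()
E
```

```text
t 12.15 tcp [0.4002, 0.0495, 0.2509] yaw 88.06 z [-0.001 -0.001 -1.   ] w 0.0854 ff 0.0 F [ 0.4 -0.5  0.4] q [-0.02 -0.25  1.68 -0.    1.71 -1.55]
0.81 plate [0.4287 0.0396] [0.0603 0.0601] 3.29 top [0.4287 0.0399] 0.0172 col [182.5 177.  174. ]
```

```bash
python3 - <<'E'
from h import *
plan(([.4287,.0397,.12],down(93.3)),([.4287,.0397,.044],down(93.3)))
E
```

```text
-> [0.429, 0.04, 0.12] 1
   [-0.0285, -0.0077, 0.1317] [-0.0004, 0.0005, -0.0944]
-> [0.429, 0.04, 0.044] 1
   [-0.0, -0.0, 0.076] [0.0, -0.0, 0.0]
```

>>> carry_out:
  steps: [-0.0285,-0.008,0.1317,0,0,-0.0944,1,-0.0285,-0.008,0.1317,0,0,-0.0944,1,-0.0285,-0.008,0.1317,0,0,-0.0944,1,-0.0285,-0.008,0.1317,0,0,-0.0944,1,-0.0285,-0.008,0.1317,0,0,-0.0944,1]

```text
time_s: 12.67
eef_pos: [0.4262, 0.0391, 0.1165]
eef_rot: [[-0.998, -0.056, -0.008], [-0.056, 0.998, 0.0], [0.008, 0.001, -1.0]]
ft_force: [0.6, 0.1, -0.1]
grip_width: 0.0855
finger_force: 0.0
```

>>> carry_out:
  steps: [0,0,0.025,0,0,0,1,0,0,0.05,0,0,0,1,0,0,0.065,0,0,0,1,0,0,0.075,0,0,0,1,0,0,0.075,0,0,0,1]

```text
time_s: 13.08
eef_pos: [0.4284, 0.0399, 0.045]
eef_rot: [[-0.998, -0.058, -0.0], [-0.058, 0.998, 0.0], [0.0, 0.0, -1.0]]
ft_force: [0.2, 0.0, -0.3]
grip_width: 0.0854
finger_force: 0.0
```

>>> carry_out:
  steps: [0,0,0,0,0,0,1]

```text
time_s: 13.17
eef_pos: [0.4296, 0.04, 0.0465]
eef_rot: [[-0.998, -0.058, 0.003], [-0.058, 0.998, -0.0], [-0.003, -0.0, -1.0]]
ft_force: [0.3, -0.1, 0.3]
grip_width: 0.0855
finger_force: 0.0
```

```bash
python3 - <<'E'
from h import *
show()
plan(([.4287,.0397,.044],down(93.3)))
E
```

```text
t 13.17 tcp [0.4296, 0.04, 0.0465] yaw 93.33 z [ 0.003 -0.    -1.   ] w 0.0855 ff 0.0 F [ 0.3 -0.1  0.3] q [-0.04 -0.04  1.92  0.    1.26 -1.67]
-> [0.429, 0.04, 0.044] 1
   [0.0009, -0.0003, 0.0025] [-0.0002, 0.0029, 0.0005]
```

>>> carry_out:
  steps: [0,0,0,0,0,0,-1,0,0,0,0,0,0,-1,0,0,0,0,0,0,-1,0,0,0,0,0,0,-1,0,0,0,0,0,0,-1]
  squeeze: 60

```text
time_s: 13.58
eef_pos: [0.429, 0.0402, 0.0456]
eef_rot: [[-0.998, -0.059, 0.002], [-0.059, 0.998, -0.0], [-0.002, -0.0, -1.0]]
ft_force: [-0.3, -1.3, 3.4]
grip_width: 0.0326
finger_force: 59.7
```

>>> carry_out:
  steps: [0,0,0,0,0,0,-1,0,0,0,0,0,0,-1,0,0,0,0,0,0,-1]

```text
time_s: 13.83
eef_pos: [0.429, 0.0402, 0.0456]
eef_rot: [[-0.998, -0.059, 0.002], [-0.059, 0.998, -0.0], [-0.002, -0.0, -1.0]]
ft_force: [-0.8, -1.0, 5.8]
grip_width: 0.0324
finger_force: 59.8
```

```bash
python3 - <<'E'
from h import *
show()
E
```

```text
t 13.83 tcp [0.429, 0.0402, 0.0456] yaw 93.36 z [ 0.002 -0.    -1.   ] w 0.0324 ff 59.8 F [-0.8 -1.   5.8] q [-0.04 -0.04  1.92 -0.    1.26 -1.67]
```

```bash
cat >> h.py <<'E'
CL=np.array([.4449,-.3117,.045]);TH=.384
_a=np.radians(-60.45);UPH=np.array([np.cos(_a),np.sin(_a),0]);T3=np.array([-UPH[1],UPH[0],0]);Z=np.array([0,0,1.])
UP=UPH*np.cos(TH)+Z*np.sin(TH);N=-UPH*np.sin(TH)+Z*np.cos(TH)
RP=np.c_[np.cross(T3,-N),T3,-N]
def slot(y,up,h): return CL+y*T3+up*UP+h*N
def rel(slot_y,h0):
    p,r,_=st();d=p-CL;print("rel to cleat: up %.4f y %.4f n %.4f"%(d@UP,d@T3-slot_y,d@N-h0),"roterr",R.from_matrix(r.T@RP).as_rotvec().round(4))
E
python3 - <<'E'
from h import *
plan(([.429,.0402,.24],None),(slot(0,.036,.0456+.10),RP))
E
```

```text
-> [0.429, 0.04, 0.24] 1
   [-0.0003, -0.0001, -0.1944] [0.0, 0.0, 0.0]
-> [0.434, -0.293, 0.193] 2
   [0.0071, -0.1666, 0.0233] [0.1072, -0.1707, 0.5496]
   [-0.0746, -0.1437, 0.0464] [0.1072, -0.1707, 0.5496]
```

>>> carry_out:
  steps: [0,0,-0.03,0,0,0,-1,0,0,-0.07,0,0,0,-1,0,0,-0.11,0,0,0,-1,0,0,-0.15,0,0,0,-1,0,0,-0.19,0,0,0,-1]

```text
time_s: 14.25
eef_pos: [0.427, 0.0405, 0.2348]
eef_rot: [[-0.998, -0.059, -0.003], [-0.059, 0.998, 0.001], [0.003, 0.001, -1.0]]
ft_force: [0.9, -0.3, -3.3]
grip_width: 0.0328
finger_force: 60.2
```

>>> carry_out:
  steps: [0.007,-0.1666,0.023,0.107,-0.171,0.55,-1,0.007,-0.1666,0.023,0.107,-0.171,0.55,-1,0.007,-0.1666,0.023,0.107,-0.171,0.55,-1,0.007,-0.1666,0.023,0.107,-0.171,0.55,-1,0.007,-0.1666,0.023,0.107,-0.171,0.55,-1]

```text
time_s: 14.67
eef_pos: [0.4286, -0.1323, 0.2085]
eef_rot: [[-0.862, 0.489, 0.135], [0.471, 0.87, -0.144], [-0.188, -0.06, -0.98]]
ft_force: [-0.6, 0.8, -2.8]
grip_width: 0.0329
finger_force: 61.0
```

>>> carry_out:
  steps: [-0.0746,-0.1437,0.046,0.107,-0.171,0.55,-1,-0.0746,-0.1437,0.046,0.107,-0.171,0.55,-1,-0.0746,-0.1437,0.046,0.107,-0.171,0.55,-1,-0.0746,-0.1437,0.046,0.107,-0.171,0.55,-1,-0.0746,-0.1437,0.046,0.107,-0.171,0.55,-1]

```text
time_s: 15.08
eef_pos: [0.4309, -0.2979, 0.185]
eef_rot: [[-0.449, 0.876, 0.176], [0.812, 0.483, -0.328], [-0.372, -0.005, -0.928]]
ft_force: [-0.1, 0.5, -3.5]
grip_width: 0.0328
finger_force: 61.5
```

>>> carry_out:
  steps: [0,0,0,0,0,0,-1,0,0,0,0,0,0,-1]

```text
time_s: 15.25
eef_pos: [0.4326, -0.2921, 0.1862]
eef_rot: [[-0.46, 0.869, 0.18], [0.808, 0.494, -0.322], [-0.369, -0.002, -0.93]]
ft_force: [-0.0, -0.1, -2.5]
grip_width: 0.033
finger_force: 61.5
```

```bash
python3 - <<'E'
from h import *
show();rel(0,.0456)
plan((slot(0,.036,.0456+.05),RP),(slot(0,.034,.0456+.006),RP))
E
```

```text
t 15.25 tcp [0.4326, -0.2921, 0.1862] yaw 29.61 z [ 0.18  -0.322 -0.93 ] w 0.033 ff 61.5 F [-0.  -0.1 -2.5] q [-0.61 -0.17  1.78 -0.17  1.19 -1.09]
rel to cleat: up 0.0314 y -0.0010 n 0.0940 roterr [-0.0019 -0.0066  0.0019]
-> [0.444, -0.31, 0.147] 1
   [-0.0049, 0.0011, 0.0439] [-0.0019, -0.0066, 0.0019]
-> [0.451, -0.322, 0.106] 1
   [0.002, -0.0, 0.044] [0.0, 0.0, 0.0]
```

>>> carry_out:
  steps: [-0.005,0.001,0.02,-0.002,-0.0066,0.002,-1,-0.005,0.001,0.044,-0.002,-0.0066,0.002,-1,-0.004,0.001,0.065,-0.002,-0.0066,0.002,-1,-0.003,0.001,0.084,-0.002,-0.0066,0.002,-1,-0.003,0.001,0.084,-0.002,-0.0066,0.002,-1]

```text
time_s: 15.67
eef_pos: [0.4492, -0.3198, 0.1062]
eef_rot: [[-0.459, 0.87, 0.181], [0.807, 0.494, -0.323], [-0.37, -0.002, -0.929]]
ft_force: [-0.5, 0.5, -5.0]
grip_width: 0.0325
finger_force: 61.7
```

>>> carry_out:
  steps: [0,0,0,0,0,0,-1,0,0,0,0,0,0,-1,0,0,0,0,0,0,-1]

```text
time_s: 15.92
eef_pos: [0.4523, -0.3224, 0.1141]
eef_rot: [[-0.454, 0.87, 0.191], [0.804, 0.493, -0.331], [-0.383, 0.003, -0.924]]
ft_force: [0.5, 0.7, -3.2]
grip_width: 0.0325
finger_force: 61.7
```

```bash
python3 - <<'E'
from h import *
show();rel(0,.0456)
E
```

```text
t 15.92 tcp [0.4523, -0.3224, 0.1141] yaw 29.53 z [ 0.191 -0.331 -0.924] w 0.0325 ff 61.7 F [ 0.5  0.7 -3.2] q [-0.64 -0.05  1.83 -0.18  1.01 -1.08]
rel to cleat: up 0.0379 y 0.0012 n 0.0136 roterr [ 0.0029  0.0087 -0.0016]
```

>>> carry_out:
  steps: [0.001,-0.001,0.003,0,0.004,0,-1,0.002,-0.001,0.006,0,0.008,0,-1,0.002,-0.001,0.009,0,0.008,0,-1,0.002,-0.001,0.009,0,0.008,0,-1,0.002,-0.001,0.009,0,0.008,0,-1]

```text
time_s: 16.33
eef_pos: [0.451, -0.3242, 0.1024]
eef_rot: [[-0.456, 0.871, 0.184], [0.809, 0.491, -0.323], [-0.372, 0.002, -0.928]]
ft_force: [-0.0, -0.5, -2.7]
grip_width: 0.0327
finger_force: 61.7
```

```bash
python3 - <<'E'
from h import *
show();rel(0,.0456)
E
```

```text
t 16.33 tcp [0.451, -0.3242, 0.1024] yaw 29.44 z [ 0.184 -0.323 -0.928] w 0.0327 ff 61.7 F [-0.  -0.5 -2.7] q [-0.64 -0.03  1.83 -0.18  0.99 -1.09]
rel to cleat: up 0.0344 y -0.0009 n 0.0024 roterr [ 0.0008 -0.003  -0.0024]
```

Nearly down. I'll lower the last 4 mm slowly, then slide down to the cleat.

>>> carry_out:
  steps: [0,0,0.001,0,0,0,-1,0,0,0.002,0,0,0,-1,0,0,0.003,0,0,0,-1,0,0,0.003,0,0,0,-1,0,0,0.003,0,0,0,-1]

```text
time_s: 16.75
eef_pos: [0.4518, -0.3251, 0.1004]
eef_rot: [[-0.455, 0.871, 0.185], [0.809, 0.492, -0.323], [-0.373, 0.002, -0.928]]
ft_force: [-2.7, 3.7, 2.3]
grip_width: 0.0329
finger_force: 62.6
```

>>> carry_out:
  steps: [0.001,0,0,0,0,0,-1,0.002,0,0,0,0,0,-1,0.003,0,0,0,0,0,-1,0.003,0,0,0,0,0,-1,0.003,0,0,0,0,0,-1]

```text
time_s: 17.17
eef_pos: [0.4509, -0.3233, 0.0996]
eef_rot: [[-0.455, 0.871, 0.186], [0.808, 0.492, -0.325], [-0.374, 0.002, -0.927]]
ft_force: [0.6, 0.2, 0.5]
grip_width: 0.0329
finger_force: 62.3
```

```bash
python3 - <<'E'
from h import *
show();rel(0,.0456);s=arm.state();F=np.array(s["ft_force"]);print("F up,T,N",(F@UP).round(1),(F@T3).round(1),(F@N).round(1))
E
```

```text
t 17.17 tcp [0.4509, -0.3233, 0.0996] yaw 29.46 z [ 0.186 -0.325 -0.927] w 0.0329 ff 62.3 F [0.6 0.2 0.5] q [-0.64 -0.03  1.84 -0.18  0.98 -1.08]
rel to cleat: up 0.0325 y -0.0005 n 0.0001 roterr [ 0.0017 -0.0005 -0.0024]
F up,T,N 0.3 0.7 0.4
```

>>> carry_out:
  steps: [0.001,0,0.001,0,0,0,-1,0.002,0,0.001,0,0,0,-1,0.003,0,0.001,0,0,0,-1,0.003,0,0.001,0,0,0,-1]

```text
time_s: 17.5
eef_pos: [0.4504, -0.3218, 0.0989]
eef_rot: [[-0.455, 0.871, 0.188], [0.807, 0.492, -0.327], [-0.377, 0.003, -0.926]]
ft_force: [0.5, -0.3, 6.0]
grip_width: 0.0329
finger_force: 62.7
```

```bash
cat >> h.py <<'E'
def fr():
    s=arm.state();F=np.array(s["ft_force"]);print("F up,T,N",(F@UP).round(1),(F@T3).round(1),(F@N).round(1))
E
python3 - <<'E'
from h import *
show();rel(0,.0456);fr()
E
```

```text
t 17.5 tcp [0.4504, -0.3218, 0.0989] yaw 29.47 z [ 0.188 -0.327 -0.926] w 0.0329 ff 62.7 F [ 0.5 -0.3  6. ] q [-0.64 -0.03  1.84 -0.18  0.98 -1.08]
rel to cleat: up 0.0308 y -0.0002 n 0.0001 roterr [ 0.0024  0.0023 -0.0024]
F up,T,N 2.7 0.3 5.4
```

>>> carry_out:
  steps: [0.001,0,0,0,0,0,-1,0.002,0,0,0,0,0,-1,0.002,0,0,0,0,0,-1]

```text
time_s: 17.75
eef_pos: [0.45, -0.321, 0.0987]
eef_rot: [[-0.454, 0.87, 0.189], [0.806, 0.492, -0.328], [-0.379, 0.003, -0.925]]
ft_force: [2.0, -4.0, 6.3]
grip_width: 0.0327
finger_force: 62.4
```

```bash
python3 - <<'E'
from h import *
show();rel(0,.0456);fr()
E
```

```text
t 17.75 tcp [0.45, -0.321, 0.0987] yaw 29.49 z [ 0.189 -0.328 -0.925] w 0.0327 ff 62.4 F [ 2.  -4.   6.3] q [-0.64 -0.03  1.85 -0.18  0.98 -1.08]
rel to cleat: up 0.0300 y -0.0002 n 0.0003 roterr [ 0.0028  0.0049 -0.0022]
F up,T,N 6.5 -0.2 4.2
```

>>> carry_out:
  steps: [0.001,0,0.001,0,0.004,0,-1,0.0015,0,0.001,0,0.004,0,-1,0.0015,0,0.001,0,0.004,0,-1]

```text
time_s: 18.0
eef_pos: [0.4501, -0.3211, 0.0987]
eef_rot: [[-0.455, 0.87, 0.189], [0.806, 0.492, -0.327], [-0.378, 0.004, -0.926]]
ft_force: [1.4, -4.7, 8.5]
grip_width: 0.0329
finger_force: 63.1
```

```bash
python3 - <<'E'
from h import *
show();rel(0,.0456);fr()
E
```

```text
t 18.0 tcp [0.4501, -0.3211, 0.0987] yaw 29.5 z [ 0.189 -0.327 -0.926] w 0.0329 ff 63.1 F [ 1.4 -4.7  8.5] q [-0.64 -0.03  1.85 -0.18  0.98 -1.08]
rel to cleat: up 0.0300 y -0.0001 n 0.0002 roterr [ 0.003   0.0037 -0.0021]
F up,T,N 7.7 -1.1 6.1
```

>>> carry_out:
  steps: [0,0,0,0,0,0,0.4,0,0,0,0,0,0,0.4,0,0,0,0,0,0,0.4,0,0,0,0,0,0,0.4,0,0,0,0,0,0,0.4]

```text
time_s: 18.42
eef_pos: [0.4471, -0.3175, 0.0932]
eef_rot: [[-0.457, 0.871, 0.181], [0.811, 0.492, -0.318], [-0.366, 0.001, -0.93]]
ft_force: [-0.0, 0.5, 1.3]
grip_width: 0.0597
finger_force: 0.0
```

>>> carry_out:
  steps: [0,0,-0.015,0,0,0,0.4,0,0,-0.035,0,0,0,0.4,0,0,-0.065,0,0,0,0.4,0,0,-0.1,0,0,0,0.4,0,0,-0.13,0,0,0,1]

```text
time_s: 18.83
eef_pos: [0.4234, -0.2758, 0.2163]
eef_rot: [[-0.457, 0.871, 0.182], [0.81, 0.492, -0.319], [-0.368, 0.002, -0.93]]
ft_force: [0.8, 0.2, 0.2]
grip_width: 0.0701
finger_force: 0.0
```

```bash
cat >> h.py <<'E'
def ondeck(cam="wrist",fn=None):
    im,P,c=look(cam,fn);d=P-CL;u,t,n=d@UP,d@T3,d@N
    m=(n>.004)&(n<.013)&(u>.002)&(u<.13)&(abs(t)<.125)
    lab,L,S,_=cv2.connectedComponentsWithStats(m.astype(np.uint8))
    for i in range(1,lab):
        if S[i,4]>150:
            k=L==i;rc=cv2.minAreaRect(np.c_[u[k],t[k]].astype(np.float32));print("plate u,t",np.round(rc[0],4),np.round(rc[1],4),round(rc[2],2),"umin",u[k].min().round(4),"n",np.median(n[k]).round(4))
    m=(n>.060)&(n<.075)&(u>-.02)&(abs(t)<.15)
    if m.sum()>20:print("pipetop u,t,n",np.median(u[m]).round(4),np.median(t[m]).round(4),np.median(n[m]).round(4))
    return im
E
python3 - <<'E'
from h import *
show();ondeck(fn="w4.png")
plan(([.43,.05,.25],down(90)))
E
```

```text
t 18.83 tcp [0.4234, -0.2758, 0.2163] yaw 29.44 z [ 0.182 -0.319 -0.93 ] w 0.0701 ff 0.0 F [0.8 0.2 0.2] q [-0.59 -0.22  1.77 -0.17  1.26 -1.08]
plate u,t [0.0309 0.0008] [0.0577 0.0602] 0.18 umin 0.002 n 0.0076
pipetop u,t,n 0.028 0.0009 0.0677
-> [0.43, 0.05, 0.25] 2
   [0.1258, 0.0824, -0.0646] [-0.099, 0.1774, -0.5218]
   [0.075, 0.1413, -0.035] [-0.099, 0.1774, -0.5218]
```

View pics/w4.png

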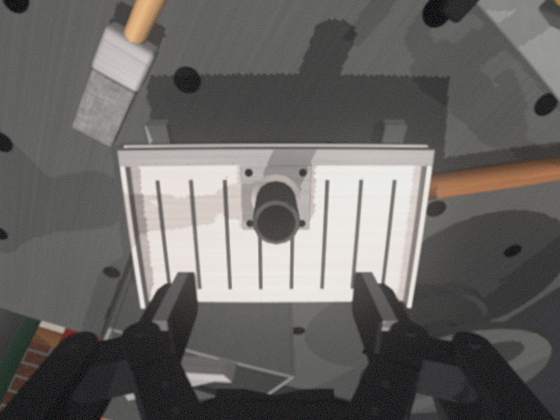

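Bracket 1 stands flush against the cleat at (275,195). On to the second bracket.

>>> carry_out:
  steps: [0.126,0.085,-0.065,-0.099,0.177,-0.522,1,0.126,0.085,-0.065,-0.099,0.177,-0.522,1,0.126,0.085,-0.065,-0.099,0.177,-0.522,1,0.126,0.085,-0.065,-0.099,0.177,-0.522,1,0.126,0.085,-0.065,-0.099,0.177,-0.522,1]

```text
time_s: 19.3
eef_pos: [0.4292, -0.1063, 0.2303]
eef_rot: [[-0.859, 0.493, 0.136], [0.478, 0.869, -0.128], [-0.181, -0.045, -0.982]]
ft_force: [0.2, -0.4, -0.0]
grip_width: 0.0853
finger_force: 0.0
```

>>> carry_out:
  steps: [0.075,0.18,-0.035,-0.099,0.177,-0.522,1,0.075,0.18,-0.035,-0.099,0.177,-0.522,1,0.075,0.18,-0.035,-0.099,0.177,-0.522,1,0.075,0.18,-0.035,-0.099,0.177,-0.522,1,0.075,0.18,-0.035,-0.099,0.177,-0.522,1]

```text
time_s: 19.72
eef_pos: [0.4507, 0.0872, 0.2411]
eef_rot: [[-1.0, -0.005, -0.011], [-0.005, 1.0, 0.007], [0.011, 0.007, -1.0]]
ft_force: [2.6, -0.3, 0.2]
grip_width: 0.0856
finger_force: 0.0
```

>>> carry_out:
  steps: [0,0,0,0,0,0,1,0,0,0,0,0,0,1,0,0,0,0,0,0,1]

```text
time_s: 19.97
eef_pos: [0.4504, 0.0843, 0.2408]
eef_rot: [[-1.0, 0.001, -0.01], [0.001, 1.0, 0.005], [0.01, 0.005, -1.0]]
ft_force: [-0.1, 0.9, 0.1]
grip_width: 0.0854
finger_force: 0.0
```

```bash
python3 - <<'E'
from h import *
show();brackets()
E
```

```text
t 19.97 tcp [0.4504, 0.0843, 0.2408] yaw 89.96 z [-0.01   0.005 -1.   ] w 0.0854 ff 0.0 F [-0.1  0.9  0.1] q [ 0.06 -0.11  1.58  0.01  1.68 -1.51]
0.91 plate [0.4942 0.0931] [0.06 0.06] 0.38 top [0.4944 0.093 ] 0.0171 col [184. 178. 175.]
0.7 plate [0.7417 0.0154] [0.0285 0.0688] 17.61 top None None col [ 84. 159.  96.]
```

```bash
python3 - <<'E'
from h import *
plan(([.4943,.0930,.12],down(90.4)),([.4943,.0930,.046],down(90.4)))
E
```

```text
-> [0.494, 0.093, 0.12] 1
   [-0.0451, 0.0089, 0.1207] [0.0052, -0.0097, -0.0093]
-> [0.494, 0.093, 0.046] 1
   [0.0, -0.0, 0.074] [0.0, -0.0, -0.0]
```

>>> carry_out:
  steps: [-0.045,0.009,0.12,0.005,-0.01,-0.009,1,-0.045,0.009,0.12,0.005,-0.01,-0.009,1,-0.045,0.009,0.12,0.005,-0.01,-0.009,1,-0.045,0.009,0.12,0.005,-0.01,-0.009,1,-0.045,0.009,0.12,0.005,-0.01,-0.009,1]

```text
time_s: 20.48
eef_pos: [0.4925, 0.093, 0.118]
eef_rot: [[-1.0, -0.007, -0.007], [-0.007, 1.0, -0.0], [0.007, -0.0, -1.0]]
ft_force: [-0.6, 0.1, 0.7]
grip_width: 0.0848
finger_force: 0.0
```

>>> carry_out:
  steps: [0,0,0.02,0,0,0,1,0,0,0.045,0,0,0,1,0,0,0.07,0,0,0,1,0,0,0.07,0,0,0,1,0,0,0.07,0,0,0,1]

```text
time_s: 20.9
eef_pos: [0.4948, 0.0938, 0.0527]
eef_rot: [[-1.0, -0.008, 0.002], [-0.008, 1.0, 0.001], [-0.002, 0.001, -1.0]]
ft_force: [0.4, 0.3, 0.7]
grip_width: 0.0857
finger_force: 0.0
```

>>> carry_out:
  steps: [0,0,0,0,0,0,1,0,0,0,0,0,0,1]

```text
time_s: 21.07
eef_pos: [0.4966, 0.0942, 0.0544]
eef_rot: [[-1.0, -0.008, 0.007], [-0.008, 1.0, 0.001], [-0.007, 0.001, -1.0]]
ft_force: [0.1, 0.1, 0.9]
grip_width: 0.0858
finger_force: 0.0
```

```bash
python3 - <<'E'
from h import *
show()
plan(([.4943,.0930,.046],down(90.4)))
E
```

```text
t 21.07 tcp [0.4966, 0.0942, 0.0544] yaw 90.47 z [ 0.007  0.001 -1.   ] w 0.0858 ff 0.0 F [0.1 0.1 0.9] q [ 0.07  0.11  1.75  0.    1.28 -1.5 ]
-> [0.494, 0.093, 0.046] 1
   [0.0024, -0.0012, 0.0084] [0.0011, 0.0066, 0.0012]
```

>>> carry_out:
  steps: [0.0024,-0.0012,0.008,0.001,0.007,0,1,0.0024,-0.0012,0.008,0.001,0.007,0,1,0.0024,-0.0012,0.008,0.001,0.007,0,1,0.0024,-0.0012,0.008,0.001,0.007,0,1]

```text
time_s: 21.4
eef_pos: [0.4922, 0.0931, 0.0432]
eef_rot: [[-1.0, -0.009, -0.006], [-0.009, 1.0, -0.0], [0.006, -0.0, -1.0]]
ft_force: [0.4, 0.4, 0.3]
grip_width: 0.0854
finger_force: 0.0
```

>>> carry_out:
  steps: [0,0,0,0,0,0,-1,0,0,0,0,0,0,-1,0,0,0,0,0,0,-1,0,0,0,0,0,0,-1,0,0,0,0,0,0,-1]

```text
time_s: 21.82
eef_pos: [0.4924, 0.093, 0.0433]
eef_rot: [[-1.0, -0.009, -0.006], [-0.009, 1.0, -0.001], [0.006, -0.001, -1.0]]
ft_force: [1.0, -0.9, 1.6]
grip_width: 0.0329
finger_force: 59.7
```

>>> carry_out:
  steps: [0,0,0,0,0,0,-1,0,0,0,0,0,0,-1,0,0,0,0,0,0,-1]

```text
time_s: 22.07
eef_pos: [0.4924, 0.093, 0.0433]
eef_rot: [[-1.0, -0.008, -0.006], [-0.008, 1.0, -0.001], [0.006, -0.0, -1.0]]
ft_force: [0.6, -1.0, 1.5]
grip_width: 0.0328
finger_force: 59.7
```

```bash
python3 - <<'E'
from h import *
show()
p,r,_=st();p[2]+=.19
plan((p,None),(slot(-.078,.036,.046+.09),RP))
E
```

```text
t 22.07 tcp [0.4924, 0.093, 0.0433] yaw 90.48 z [-0.006 -0.001 -1.   ] w 0.0328 ff 59.7 F [ 0.6 -1.   1.5] q [ 0.07  0.12  1.76 -0.    1.27 -1.51]
-> [0.492, 0.093, 0.233] 1
   [0.0011, -0.0001, -0.19] [0.0, 0.0, 0.0]
-> [0.368, -0.335, 0.185] 3
   [0.0425, -0.1423, 0.0165] [0.0669, -0.1173, 0.3502]
   [-0.0064, -0.1473, 0.0242] [0.0669, -0.1173, 0.3502]
   [-0.0527, -0.1347, 0.0373] [0.0669, -0.1173, 0.3502]
```

>>> carry_out:
  steps: [0.001,0,-0.03,0,0,0,-1,0.001,0,-0.07,0,0,0,-1,0.001,0,-0.11,0,0,0,-1,0.001,0,-0.15,0,0,0,-1,0.001,0,-0.19,0,0,0,-1]

```text
time_s: 22.48
eef_pos: [0.4912, 0.0932, 0.2333]
eef_rot: [[-1.0, -0.009, -0.009], [-0.009, 1.0, -0.0], [0.009, -0.0, -1.0]]
ft_force: [1.5, 0.2, -3.5]
grip_width: 0.0326
finger_force: 60.3
```

>>> carry_out:
  steps: [0.0425,-0.142,0.0165,0.067,-0.117,0.35,-1,0.0425,-0.142,0.0165,0.067,-0.117,0.35,-1,0.0425,-0.142,0.0165,0.067,-0.117,0.35,-1,0.0425,-0.142,0.0165,0.067,-0.117,0.35,-1,0.0425,-0.142,0.0165,0.067,-0.117,0.35,-1]

```text
time_s: 22.9
eef_pos: [0.448, -0.0523, 0.2146]
eef_rot: [[-0.935, 0.342, 0.092], [0.335, 0.938, -0.087], [-0.116, -0.051, -0.992]]
ft_force: [0.9, 0.7, -4.1]
grip_width: 0.0328
finger_force: 61.1
```

>>> carry_out:
  steps: [-0.0064,-0.147,0.024,0.067,-0.117,0.35,-1,-0.0064,-0.147,0.024,0.067,-0.117,0.35,-1,-0.0064,-0.147,0.024,0.067,-0.117,0.35,-1,-0.0064,-0.147,0.024,0.067,-0.117,0.35,-1,-0.0064,-0.147,0.024,0.067,-0.117,0.35,-1]

```text
time_s: 23.32
eef_pos: [0.4071, -0.194, 0.1985]
eef_rot: [[-0.745, 0.648, 0.158], [0.619, 0.76, -0.199], [-0.249, -0.051, -0.967]]
ft_force: [0.4, -0.9, -3.9]
grip_width: 0.0329
finger_force: 61.8
```

>>> carry_out:
  steps: [-0.053,-0.135,0.037,0.067,-0.117,0.35,-1,-0.053,-0.135,0.037,0.067,-0.117,0.35,-1,-0.053,-0.135,0.037,0.067,-0.117,0.35,-1,-0.053,-0.135,0.037,0.067,-0.117,0.35,-1,-0.053,-0.135,0.037,0.067,-0.117,0.35,-1]

```text
time_s: 23.73
eef_pos: [0.3663, -0.3364, 0.1825]
eef_rot: [[-0.457, 0.872, 0.179], [0.809, 0.49, -0.324], [-0.37, -0.003, -0.929]]
ft_force: [-0.4, 1.7, -3.4]
grip_width: 0.0328
finger_force: 62.2
```

>>> carry_out:
  steps: [0,0,0,0,0,0,-1,0,0,0,0,0,0,-1,0,0,0,0,0,0,-1]

```text
time_s: 23.98
eef_pos: [0.369, -0.3332, 0.1845]
eef_rot: [[-0.46, 0.869, 0.184], [0.806, 0.495, -0.324], [-0.372, -0.001, -0.928]]
ft_force: [-0.8, -0.0, -3.0]
grip_width: 0.0329
finger_force: 62.2
```

```bash
python3 - <<'E'
from h import *
show();rel(-.078,.0433)
plan((slot(-.078,.034,.0433+.02),RP))
E
```

```text
t 23.98 tcp [0.369, -0.3332, 0.1845] yaw 29.69 z [ 0.184 -0.324 -0.928] w 0.0329 ff 62.2 F [-0.8 -0.  -3. ] q [-0.79 -0.25  1.85 -0.11  1.17 -1.28]
rel to cleat: up 0.0349 y 0.0013 n 0.0931 roterr [ 0.0004 -0.0025  0.0025]
-> [0.381, -0.357, 0.116] 1
   [0.0007, -0.0013, 0.0731] [0.0004, -0.0025, 0.0025]
```

>>> carry_out:
  steps: [0.001,-0.001,0.02,0,-0.002,0.002,-1,0.001,-0.001,0.04,0,-0.002,0.002,-1,0.001,-0.001,0.06,0,-0.002,0.002,-1,0.001,-0.001,0.073,0,-0.002,0.002,-1,0.001,-0.001,0.073,0,-0.002,0.002,-1]

```text
time_s: 24.4
eef_pos: [0.3799, -0.3556, 0.113]
eef_rot: [[-0.459, 0.87, 0.181], [0.808, 0.494, -0.322], [-0.369, -0.002, -0.929]]
ft_force: [-1.1, -0.0, -4.9]
grip_width: 0.0326
finger_force: 62.4
```

>>> carry_out:
  steps: [0,0,0,0,0,0,-1,0,0,0,0,0,0,-1,0,0,0,0,0,0,-1]

```text
time_s: 24.65
eef_pos: [0.3814, -0.3581, 0.1188]
eef_rot: [[-0.456, 0.87, 0.187], [0.805, 0.493, -0.329], [-0.378, 0.001, -0.926]]
ft_force: [-0.2, -0.1, -3.1]
grip_width: 0.0327
finger_force: 62.4
```

```bash
python3 - <<'E'
from h import *
show();rel(-.078,.0433)
plan((slot(-.078,.033,.0433+.003),RP))
E
```

```text
t 24.65 tcp [0.3814, -0.3581, 0.1188] yaw 29.54 z [ 0.187 -0.329 -0.926] w 0.0327 ff 62.4 F [-0.2 -0.1 -3.1] q [-0.81 -0.14  1.9  -0.11  1.01 -1.28]
rel to cleat: up 0.0360 y -0.0002 n 0.0217 roterr [ 0.0004  0.0041 -0.0004]
-> [0.384, -0.362, 0.1] 1
   [0.0031, 0.0002, 0.0187] [0.0004, 0.0041, -0.0004]
```

>>> carry_out:
  steps: [0.002,0,0.007,0,0.004,0,-1,0.003,0,0.014,0,0.004,0,-1,0.003,0,0.018,0,0.004,0,-1,0.003,0,0.018,0,0.004,0,-1,0.003,0,0.018,0,0.004,0,-1]

```text
time_s: 25.07
eef_pos: [0.382, -0.3613, 0.0982]
eef_rot: [[-0.457, 0.871, 0.182], [0.809, 0.492, -0.323], [-0.371, -0.001, -0.929]]
ft_force: [0.0, -0.1, -3.7]
grip_width: 0.0326
finger_force: 62.4
```

>>> carry_out:
  steps: [0,0,0,0,0,0,-1,0,0,0,0,0,0,-1]

```text
time_s: 25.23
eef_pos: [0.3825, -0.3617, 0.0993]
eef_rot: [[-0.457, 0.871, 0.183], [0.808, 0.492, -0.324], [-0.372, -0.0, -0.928]]
ft_force: [0.5, 0.3, -4.0]
grip_width: 0.0328
finger_force: 62.4
```

```bash
python3 - <<'E'
from h import *
rel(-.078,.0433);fr()
E
```

```text
rel to cleat: up 0.0321 y -0.0009 n 0.0023 roterr [-0.0007 -0.0025 -0.0011]
F up,T,N -1.5 0.6 -3.7
```

Same lowering and sliding as before; flush should read up ≈ 0.028.

>>> carry_out:
  steps: [0,0,0.001,0,0,0,-1,0,0,0.002,0,0,0,-1,0,0,0.003,0,0,0,-1,0,0,0.0035,0,0,0,-1,0,0,0.0035,0,0,0,-1]

```text
time_s: 25.65
eef_pos: [0.383, -0.3625, 0.0973]
eef_rot: [[-0.457, 0.871, 0.183], [0.808, 0.492, -0.324], [-0.372, -0.0, -0.928]]
ft_force: [-4.3, 4.9, 5.4]
grip_width: 0.0327
finger_force: 63.8
```

>>> carry_out:
  steps: [0.001,0,0,0,0,0,-1,0.002,0,0,0,0,0,-1,0.003,0,0,0,0,0,-1,0.004,0,0,0,0,0,-1,0.004,0,0,0,0,0,-1]

```text
time_s: 26.07
eef_pos: [0.3825, -0.361, 0.0969]
eef_rot: [[-0.456, 0.87, 0.187], [0.806, 0.492, -0.328], [-0.378, 0.001, -0.926]]
ft_force: [-1.1, -1.1, 5.6]
grip_width: 0.0324
finger_force: 63.3
```

```bash
python3 - <<'E'
from h import *
rel(-.078,.0433);fr()
E
```

```text
rel to cleat: up 0.0307 y -0.0006 n 0.0002 roterr [ 0.0003  0.0034 -0.0011]
F up,T,N 2.5 -1.5 5.0
```

>>> carry_out:
  steps: [0.001,0,0.0005,0,0,0,-1,0.002,0,0.0005,0,0,0,-1,0.002,0,0.0005,0,0,0,-1]

```text
time_s: 26.32
eef_pos: [0.3822, -0.3601, 0.0965]
eef_rot: [[-0.455, 0.87, 0.188], [0.805, 0.492, -0.33], [-0.38, 0.001, -0.925]]
ft_force: [-0.9, -1.4, 7.4]
grip_width: 0.0325
finger_force: 63.5
```

```bash
python3 - <<'E'
from h import *
rel(-.078,.0433);fr()
E
```

```text
rel to cleat: up 0.0297 y -0.0004 n 0.0003 roterr [ 0.0007  0.0054 -0.0012]
F up,T,N 3.5 -1.5 6.6
```

>>> carry_out:
  steps: [0.001,0,-0.001,0,0.003,0,-1,0.002,0,-0.001,0,0.006,0,-1,0.0025,0,-0.001,0,0.006,0,-1,0.0025,0,-0.001,0,0.006,0,-1]

```text
time_s: 26.65
eef_pos: [0.3811, -0.3582, 0.0957]
eef_rot: [[-0.457, 0.87, 0.186], [0.807, 0.493, -0.326], [-0.375, 0.001, -0.927]]
ft_force: [3.2, -6.5, 2.2]
grip_width: 0.0329
finger_force: 62.8
```

```bash
python3 - <<'E'
from h import *
rel(-.078,.0433);fr()
E
```

```text
rel to cleat: up 0.0273 y -0.0004 n 0.0004 roterr [ 0.0008  0.0002 -0.0005]
F up,T,N 7.5 -0.4 -0.7
```

>>> carry_out:
  steps: [0.001,0,0,0,0.003,0,-1,0.002,0,0,0,0.003,0,-1,0.002,0,0,0,0.003,0,-1]

```text
time_s: 26.9
eef_pos: [0.381, -0.3578, 0.0959]
eef_rot: [[-0.457, 0.87, 0.186], [0.806, 0.493, -0.326], [-0.376, 0.001, -0.927]]
ft_force: [6.4, -9.6, -0.5]
grip_width: 0.0331
finger_force: 62.6
```

```bash
python3 - <<'E'
from h import *
rel(-.078,.0433);fr()
E
```

```text
rel to cleat: up 0.0270 y -0.0004 n 0.0006 roterr [ 0.001   0.0013 -0.0003]
F up,T,N 10.5 0.8 -4.7
```

>>> carry_out:
  steps: [0,0,0.001,0,0,0,-1,0,0,0.002,0,0,0,-1,0,0,0.002,0,0,0,-1]

```text
time_s: 27.15
eef_pos: [0.3813, -0.3584, 0.0957]
eef_rot: [[-0.457, 0.87, 0.186], [0.807, 0.493, -0.326], [-0.375, 0.001, -0.927]]
ft_force: [0.8, -3.2, 10.5]
grip_width: 0.033
finger_force: 63.8
```

>>> carry_out:
  steps: [0,0,0,0,0,0,0.4,0,0,0,0,0,0,0.4,0,0,0,0,0,0,0.4,0,0,0,0,0,0,0.4,0,0,0,0,0,0,0.4]

```text
time_s: 27.57
eef_pos: [0.378, -0.3539, 0.0893]
eef_rot: [[-0.459, 0.87, 0.177], [0.812, 0.492, -0.315], [-0.361, -0.001, -0.932]]
ft_force: [0.8, 0.0, -0.0]
grip_width: 0.0597
finger_force: 0.0
```

>>> carry_out:
  steps: [0,0,-0.015,0,0,0,0.4,0,0,-0.035,0,0,0,0.4,0,0,-0.065,0,0,0,0.4,0,0,-0.1,0,0,0,0.4,0,0,-0.13,0,0,0,1]

```text
time_s: 27.98
eef_pos: [0.3547, -0.3126, 0.2126]
eef_rot: [[-0.459, 0.871, 0.178], [0.811, 0.492, -0.316], [-0.363, -0.0, -0.932]]
ft_force: [1.2, -0.4, 0.6]
grip_width: 0.0701
finger_force: 0.0
```

>>> carry_out:
  steps: [0,0,-0.04,0,0,0,1,0,0,-0.04,0,0,0,1]

```text
time_s: 28.15
eef_pos: [0.3498, -0.3016, 0.2583]
eef_rot: [[-0.455, 0.87, 0.189], [0.807, 0.493, -0.326], [-0.377, 0.004, -0.926]]
ft_force: [1.1, -1.1, 1.1]
grip_width: 0.0857
finger_force: 0.0
```

```bash
python3 - <<'E'
from h import *
show();ondeck(fn="w5.png")
im,P,c=look("top")
x,y,z=P[...,0],P[...,1],P[...,2]
# hook arm
m=(z>.245)&(z<.275)&(x>.55)&(x<.8)&(y>.1)&(y<.28);q=P[m]
for a in np.arange(.59,.75,.01):
    k=(q[:,0]>=a)&(q[:,0]<a+.01)
    if k.sum()>2:print(round(a+.005,3),q[k,1].min().round(4),q[k,1].max().round(4),np.median(q[k,2]).round(4),end=" | ")
plan(([.40,.25,.40],down(90)))
E
```

```text
t 28.15 tcp [0.3498, -0.3016, 0.2583] yaw 29.54 z [ 0.189 -0.326 -0.926] w 0.0857 ff 0.0 F [ 1.1 -1.1  1.1] q [-0.76 -0.36  1.79 -0.11  1.34 -1.27]
plate u,t [ 0.0308 -0.0776] [0.0604 0.0576] 89.99 umin 0.002 n 0.0076
plate u,t [0.031  0.0007] [0.0601 0.0579] 89.96 umin 0.002 n 0.0076
pipetop u,t,n 0.0281 -0.0159 0.0677
0.595 0.1734 0.1864 0.2627 | 0.605 0.1738 0.1867 0.262 | 0.615 0.1753 0.1875 0.2561 | 0.625 0.1754 0.188 0.2561 | 0.635 0.1758 0.1888 0.2563 | 0.645 0.1761 0.1889 0.2563 | 0.655 0.1766 0.1889 0.2562 | 0.665 0.1767 0.1892 0.2563 | 0.675 0.1769 0.1899 0.2559 | 0.685 0.1776 0.19 0.2563 | 0.695 0.1778 0.1903 0.256 | 0.705 0.1781 0.1908 0.256 | 0.715 0.1697 0.1969 0.2623 | 0.725 0.1691 0.1907 0.2704 | 0.735 0.1697 0.1909 0.2698 | 0.745 0.1699 0.1771 0.2707 | -> [0.4, 0.25, 0.4] 3
   [0.1226, 0.1054, -0.1016] [-0.0659, 0.1138, -0.3476]
   [0.0884, 0.1486, -0.081] [-0.0659, 0.1138, -0.3476]
   [0.0397, 0.1759, -0.0628] [-0.0659, 0.1138, -0.3476]
```

Both brackets are flush. Now the wheels: I'll move to a view above them.

```bash
python3 - <<'E'
from h import *
plan(([.36,-.2,.36],down(29.5)),([.50,.32,.42],down(2)))
E
```

```text
-> [0.36, -0.2, 0.36] 1
   [0.0366, 0.0597, -0.1312] [0.0012, 0.3767, 0.0]
-> [0.5, 0.32, 0.42] 3
   [0.1279, 0.126, -0.02] [-0.0, -0.0, 0.16]
   [0.1463, 0.104, -0.02] [-0.0, -0.0, 0.16]
   [0.161, 0.0794, -0.02] [-0.0, -0.0, 0.16]
```

>>> carry_out:
  steps: [0.037,0.06,-0.131,0.001,0.377,0,1,0.037,0.06,-0.131,0.001,0.377,0,1,0.037,0.06,-0.131,0.001,0.377,0,1,0.037,0.06,-0.131,0.001,0.377,0,1,0.037,0.06,-0.131,0.001,0.377,0,1]

```text
time_s: 28.67
eef_pos: [0.3618, -0.1991, 0.36]
eef_rot: [[-0.494, 0.869, -0.0], [0.869, 0.494, 0.003], [0.003, 0.001, -1.0]]
ft_force: [-0.7, 0.5, 0.4]
grip_width: 0.0855
finger_force: 0.0
```

>>> carry_out:
  steps: [0.128,0.126,-0.02,0,0,0.16,1,0.128,0.126,-0.02,0,0,0.16,1,0.128,0.126,-0.02,0,0,0.16,1,0.128,0.126,-0.02,0,0,0.16,1,0.128,0.126,-0.02,0,0,0.16,1]

```text
time_s: 29.08
eef_pos: [0.407, -0.0234, 0.3759]
eef_rot: [[-0.35, 0.937, -0.006], [0.937, 0.35, 0.005], [0.007, -0.004, -1.0]]
ft_force: [-0.4, -0.1, 1.1]
grip_width: 0.0855
finger_force: 0.0
```

>>> carry_out:
  steps: [0.146,0.104,-0.02,0,0,0.16,1,0.146,0.104,-0.02,0,0,0.16,1,0.146,0.104,-0.02,0,0,0.16,1,0.146,0.104,-0.02,0,0,0.16,1,0.146,0.104,-0.02,0,0,0.16,1]

```text
time_s: 29.5
eef_pos: [0.4541, 0.1499, 0.3954]
eef_rot: [[-0.197, 0.98, -0.008], [0.98, 0.197, 0.004], [0.005, -0.007, -1.0]]
ft_force: [0.6, -1.2, -0.0]
grip_width: 0.0856
finger_force: 0.0
```

>>> carry_out:
  steps: [0.161,0.079,-0.02,0,0,0.16,1,0.161,0.079,-0.02,0,0,0.16,1,0.161,0.079,-0.02,0,0,0.16,1,0.161,0.079,-0.02,0,0,0.16,1,0.161,0.079,-0.02,0,0,0.16,1]

```text
time_s: 29.92
eef_pos: [0.501, 0.3238, 0.4143]
eef_rot: [[-0.038, 0.999, -0.009], [0.999, 0.038, 0.002], [0.003, -0.009, -1.0]]
ft_force: [0.1, -1.0, -0.1]
grip_width: 0.0851
finger_force: 0.0
```

>>> carry_out:
  steps: [0,0,0,0,0,0,1,0,0,0,0,0,0,1,0,0,0,0,0,0,1]

```text
time_s: 30.17
eef_pos: [0.5004, 0.3189, 0.4169]
eef_rot: [[-0.034, 0.999, -0.006], [0.999, 0.034, 0.002], [0.002, -0.006, -1.0]]
ft_force: [-0.7, -0.5, 0.2]
grip_width: 0.0856
finger_force: 0.0
```

```bash
python3 - <<'E'
from h import *
show()
im,P,c=look("wrist","w6.png");np.savez("/tmp/w6.npz",im=im,P=P)
x,y,z=P[...,0],P[...,1],P[...,2]
print("rim tops")
for lo,hi in((.40,.495),(.495,.58)):
    m=(z>.16)&(z<.21)&(x>lo)&(x<hi)&(y>.22)&(y<.43);q=P[m]
    if len(q)<20: continue
    co=np.polyfit(q[:,1],q[:,0],1)
    t=q[q[:,2]>np.nanmax(q[:,2])-.006]
    # fit centre y via z profile: ring top z = zc+85*cos
    A=np.c_[q[:,1]**2,q[:,1],np.ones(len(q))];c2=np.linalg.lstsq(A,q[:,2],rcond=None)[0]
    print(len(q),"x(y)=",co.round(4),"deg",np.degrees(np.arctan(co[0])).round(2),"topmed",np.median(t,0).round(4),"yc",(-c2[1]/2/c2[0]).round(4),"zmax",q[:,2].max().round(4))
m=(z>.245)&(z<.295)&(x>.57)&(x<.8)&(y>.1)&(y<.28);q=P[m]
for a in np.arange(.59,.75,.005):
    k=(q[:,0]>=a)&(q[:,0]<a+.005)
    if k.sum()>2:print(round(a+.0025,4),q[k,1].min().round(4),q[k,1].max().round(4),np.median(q[k,2]).round(4),q[k,2].max().round(4),end=" | ")
E
```

```text
t 30.17 tcp [0.5004, 0.3189, 0.4169] yaw 1.92 z [-0.006  0.002 -1.   ] w 0.0856 ff 0.0 F [-0.7 -0.5  0.2] q [0.47 0.23 0.88 0.   2.04 0.44]
rim tops
1555 x(y)= [0.1576 0.4085] deg 8.96 topmed [0.4611 0.3361 0.1901] yc 0.3341 zmax 0.1938
1521 x(y)= [0.1657 0.4758] deg 9.41 topmed [0.5298 0.3241 0.1896] yc 0.3229 zmax 0.193
0.5975 0.1748 0.1892 0.2662 0.2796 | 0.6025 0.1753 0.1894 0.2742 0.2799 | 0.6625 0.1896 0.1909 0.2518 0.253 | 0.6675 0.1841 0.1909 0.2537 0.2554 | 0.6725 0.1793 0.1913 0.2542 0.2555 | 0.6775 0.1777 0.1917 0.2541 0.2554 | 0.6825 0.176 0.1915 0.2541 0.2559 | 0.6875 0.1776 0.1915 0.2542 0.2555 | 0.6925 0.1769 0.1914 0.2541 0.2559 | 0.6975 0.1782 0.1922 0.2542 0.2565 | 0.7025 0.1775 0.1923 0.2542 0.2553 | 0.7075 0.178 0.1924 0.2543 0.2557 | 0.7125 0.1706 0.1998 0.2611 0.2745 | 0.7175 0.1707 0.2006 0.2726 0.2781 | 0.7225 0.1848 0.2016 0.2721 0.279 | 0.7275 0.1838 0.2013 0.2736 0.2789 | 0.7325 0.1819 0.2014 0.2744 0.2791 | 0.7375 0.1806 0.2019 0.2744 0.2787 | 0.7425 0.1768 0.202 0.2763 0.2786 | 0.7475 0.174 0.2011 0.2763 0.2783 |
```

View pics/w6.png

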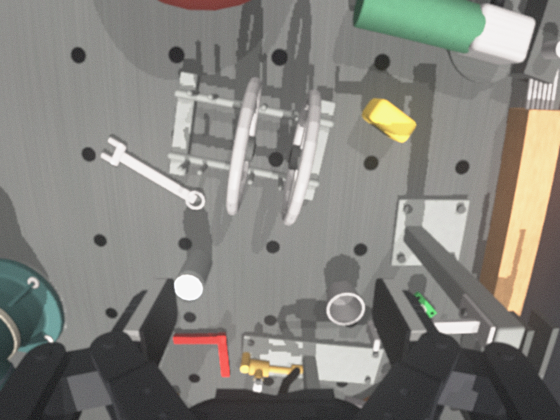

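The view shows two upright rims at (245,150) and (303,160). The hook arm runs from (405,235) towards its tip at about (520,335). The far wheel goes first.

```bash
python3 - <<'E'
from h import *
plan(([.5293,.3229,.25],down(-9.3)))
E
```

```text
-> [0.529, 0.323, 0.25] 1
   [0.003, 0.03, 0.1676] [-0.0053, -0.0019, 0.1952]
```

>>> carry_out:
  steps: [0.003,0.03,0.168,-0.005,-0.002,0.195,0,0.003,0.03,0.168,-0.005,-0.002,0.195,0,0.003,0.03,0.168,-0.005,-0.002,0.195,0,0.003,0.03,0.168,-0.005,-0.002,0.195,0,0.003,0.03,0.168,-0.005,-0.002,0.195,0]

```text
time_s: 30.63
eef_pos: [0.5262, 0.3206, 0.2394]
eef_rot: [[0.162, 0.987, -0.016], [0.987, -0.163, -0.008], [-0.01, -0.014, -1.0]]
ft_force: [-1.8, -0.6, -2.7]
grip_width: 0.043
finger_force: 0.0
```

>>> carry_out:
  steps: [0,0,0,0,0,0,0,0,0,0,0,0,0,0,0,0,0,0,0,0,0,0,0,0,0,0,0,0]

```text
time_s: 30.97
eef_pos: [0.5307, 0.3249, 0.2559]
eef_rot: [[0.16, 0.987, 0.009], [0.987, -0.16, 0.005], [0.006, 0.008, -1.0]]
ft_force: [0.3, -0.9, 0.4]
grip_width: 0.0427
finger_force: 0.0
```

```bash
python3 - <<'E'
from h import *
show()
plan(([.5293,.3229,.199],down(-9.3)))
E
```

```text
t 30.97 tcp [0.5307, 0.3249, 0.2559] yaw -9.21 z [ 0.009  0.005 -1.   ] w 0.0427 ff 0.0 F [ 0.3 -0.9  0.4] q [0.46 0.24 1.18 0.   1.71 0.62]
-> [0.529, 0.323, 0.199] 1
   [-0.0025, -0.0016, 0.0568] [0.0079, -0.0064, 0.0016]
```

>>> carry_out:
  steps: [-0.0025,-0.0016,0.02,0.008,-0.006,0,0,-0.0025,-0.0016,0.04,0.008,-0.006,0,0,-0.0025,-0.0016,0.05,0.008,-0.006,0,0,-0.0025,-0.0016,0.05,0.008,-0.006,0,0,-0.0025,-0.0016,0.05,0.008,-0.006,0,0]

```text
time_s: 31.38
eef_pos: [0.5278, 0.3224, 0.2018]
eef_rot: [[0.16, 0.987, -0.007], [0.987, -0.16, -0.003], [-0.004, -0.006, -1.0]]
ft_force: [0.3, 0.1, 0.9]
grip_width: 0.0428
finger_force: 0.0
```

>>> carry_out:
  steps: [0,0,0,0,0,0,0,0,0,0,0,0,0,0,0,0,0,0,0,0,0]

```text
time_s: 31.63
eef_pos: [0.5282, 0.3225, 0.2025]
eef_rot: [[0.16, 0.987, -0.005], [0.987, -0.16, -0.002], [-0.003, -0.005, -1.0]]
ft_force: [0.0, 0.1, 1.0]
grip_width: 0.0426
finger_force: 0.0
```

```bash
python3 - <<'E'
from h import *
show()
plan(([.5293,.3229,.199],down(-9.3)))
E
```

```text
t 31.63 tcp [0.5282, 0.3225, 0.2025] yaw -9.2 z [-0.005 -0.002 -1.   ] w 0.0426 ff 0.0 F [0.  0.1 1. ] q [0.46 0.26 1.27 0.   1.62 0.62]
-> [0.529, 0.323, 0.199] 1
   [0.0006, 0.0011, 0.0035] [-0.0046, 0.0029, 0.0017]
```

>>> carry_out:
  steps: [0.0006,0.001,0.0035,-0.004,0.003,0,0,0.0006,0.001,0.0035,-0.004,0.003,0,0,0.0006,0.001,0.0035,-0.004,0.003,0,0]

```text
time_s: 31.88
eef_pos: [0.5285, 0.3225, 0.197]
eef_rot: [[0.16, 0.987, -0.004], [0.987, -0.16, -0.001], [-0.002, -0.003, -1.0]]
ft_force: [0.1, 0.1, -0.4]
grip_width: 0.0429
finger_force: 0.0
```

>>> carry_out:
  steps: [0,0,0,0,0,0,-1,0,0,0,0,0,0,-1,0,0,0,0,0,0,-1,0,0,0,0,0,0,-1,0,0,0,0,0,0,-1]
  squeeze: 80

```text
time_s: 32.3
eef_pos: [0.5287, 0.3227, 0.1976]
eef_rot: [[0.16, 0.987, -0.003], [0.987, -0.16, -0.001], [-0.001, -0.002, -1.0]]
ft_force: [0.3, -0.1, 1.7]
grip_width: 0.0106
finger_force: 78.3
```

>>> carry_out:
  steps: [0,0,0,0,0,0,-1,0,0,0,0,0,0,-1]

```text
time_s: 32.47
eef_pos: [0.5287, 0.3227, 0.1976]
eef_rot: [[0.16, 0.987, -0.003], [0.987, -0.16, -0.001], [-0.001, -0.002, -1.0]]
ft_force: [-0.2, -0.5, 2.3]
grip_width: 0.0104
finger_force: 78.3
```

```bash
python3 - <<'E'
from h import *
show()
p,r,_=st();p[2]+=.115
plan((p,down(-9.3)))
E
```

```text
t 32.47 tcp [0.5287, 0.3227, 0.1976] yaw -9.2 z [-0.003 -0.001 -1.   ] w 0.0104 ff 78.3 F [-0.2 -0.5  2.3] q [0.46 0.26 1.27 0.   1.61 0.62]
-> [0.529, 0.323, 0.313] 1
   [-0.0001, -0.0003, -0.115] [-0.0024, 0.0011, 0.0017]
```

>>> carry_out:
  steps: [0,0,-0.01,0,0,0,-1,0,0,-0.02,0,0,0,-1,0,0,-0.03,0,0,0,-1,0,0,-0.04,0,0,0,-1,0,0,-0.05,0,0,0,-1]

```text
time_s: 32.88
eef_pos: [0.5287, 0.3227, 0.2481]
eef_rot: [[0.16, 0.987, -0.003], [0.987, -0.16, -0.001], [-0.002, -0.003, -1.0]]
ft_force: [0.6, 0.9, -6.4]
grip_width: 0.0108
finger_force: 78.5
```

>>> carry_out:
  steps: [0,0,-0.015,0,0,0,-1,0,0,-0.03,0,0,0,-1,0,0,-0.045,0,0,0,-1,0,0,-0.06,0,0,0,-1,0,0,-0.065,0,0,0,-1]

```text
time_s: 33.3
eef_pos: [0.5296, 0.323, 0.3163]
eef_rot: [[0.16, 0.987, 0.002], [0.987, -0.16, 0.001], [0.002, 0.002, -1.0]]
ft_force: [1.0, 0.6, -5.5]
grip_width: 0.0111
finger_force: 78.8
```

>>> carry_out:
  steps: [0,0,0,0,0,0,-1,0,0,0,0,0,0,-1]

```text
time_s: 33.47
eef_pos: [0.529, 0.3227, 0.3123]
eef_rot: [[0.16, 0.987, -0.003], [0.987, -0.16, -0.001], [-0.001, -0.003, -1.0]]
ft_force: [0.2, 0.3, -6.4]
grip_width: 0.0109
finger_force: 78.7
```

```bash
python3 - <<'E'
from h import *
show()
im,P,c=look("wrist","w7.png")
im2,P2,c2=look("scene","s2.png")
cv2.imwrite("pics/s2c.png",cv2.resize(im2[150:330,250:450,::-1],(800,720))[:600])
E
```

```text
t 33.47 tcp [0.529, 0.3227, 0.3123] yaw -9.2 z [-0.003 -0.001 -1.   ] w 0.0109 ff 78.7 F [ 0.2  0.3 -6.4] q [0.46 0.25 1.06 0.   1.84 0.62]
```

View pics/s2c.png

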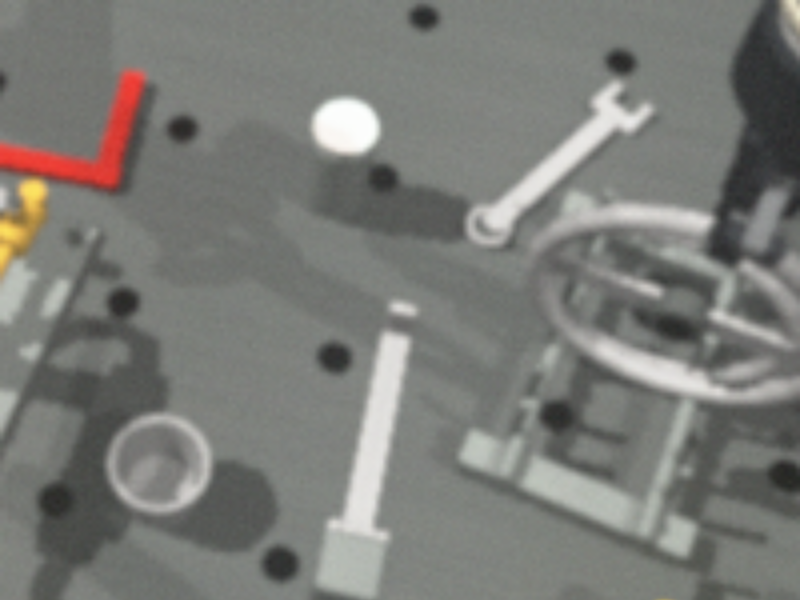

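The wheel is held, with its rim around (670,300). I'll check with depth that the other wheel is still in its slot and how the held one hangs.

```bash
python3 - <<'E'
from h import *
show()
im,P,c=look("scene")
x,y,z=P[...,0],P[...,1],P[...,2]
m=(x>.42)&(x<.60)&(y>.22)&(y<.43)&(z>.10)&(z<.32)
q=P[m]
a=np.radians(-9.3);ax=np.array([np.cos(a),np.sin(a)]);pl=np.array([-ax[1],ax[0]])
s=(q[:,:2]-[.529,.3227])@ax;t=(q[:,:2]-[.529,.3227])@pl
print(np.histogram(s,np.arange(-.1,.06,.01)))
h=(abs(s)<.03);print("held n",h.sum(),"t",t[h].min().round(4),t[h].max().round(4),"z",q[h,2].min().round(4),q[h,2].max().round(4))
for lo in np.arange(.13,.31,.02):
    k=h&(q[:,2]>=lo)&(q[:,2]<lo+.02)
    if k.sum():print(round(lo+.01,3),k.sum(),np.median(s[k]).round(4),t[k].min().round(3),t[k].max().round(3))
E
```

```text
t 33.57 tcp [0.5286, 0.3225, 0.3107] yaw -9.2 z [-0.006 -0.002 -1.   ] w 0.0108 ff 78.7 F [ 0.1 -0.2 -7.4] q [0.46 0.25 1.07 0.   1.84 0.62]
(array([   0,    6,   15,  176,   11,    0,    0,    0,   11,  339, 1246,
        140,    1,    0,    0]), array([-1.00000000e-01, -9.00000000e-02, -8.00000000e-02, -7.00000000e-02,
       -6.00000000e-02, -5.00000000e-02, -4.00000000e-02, -3.00000000e-02,
       -2.00000000e-02, -1.00000000e-02, -5.55111512e-17,  1.00000000e-02,
        2.00000000e-02,  3.00000000e-02,  4.00000000e-02,  5.00000000e-02]))
held n 1737 t -0.0834 0.0832 z 0.1384 0.3189
0.14 78 0.0051 -0.029 0.036
0.16 236 0.0025 -0.06 0.062
0.18 106 0.0042 -0.074 0.072
0.2 91 0.005 -0.081 0.08
0.22 470 0.002 -0.083 0.083
0.24 219 0.0043 -0.083 0.083
0.26 106 0.0051 -0.078 0.079
0.28 170 0.0047 -0.069 0.067
0.3 245 0.0037 -0.049 0.049
```

```bash
cat >> h.py <<'E'
SE=np.array([.662,.1838]);HA=np.radians(1.8);HD=np.array([np.cos(HA),np.sin(HA)]);HL=np.array([-HD[1],HD[0]]);RH=down(1.8)
def hk(s,z): return [*(SE+s*HD),z]
def relh():
    p,r,_=st();d=p[:2]-SE;print("hook: s %.4f lat %.4f z %.4f"%(d@HD,d@HL,p[2]),"roterr",R.from_matrix(r.T@RH).as_rotvec().round(4))
E
python3 - <<'E'
from h import *
plan((hk(-.095,.307),RH),(hk(.022,.307),RH))
E
```

```text
-> [0.567, 0.181, 0.307] 1
   [-0.1337, 0.0607, 0.0036] [-0.0057, 0.0027, -0.1921]
-> [0.684, 0.184, 0.307] 1
   [-0.0, 0.117, 0.0] [-0.0, 0.0, -0.0]
```

>>> carry_out:
  steps: [-0.027,0.012,0.002,-0.005,0.003,-0.04,-1,-0.054,0.024,0.003,-0.005,0.003,-0.08,-1,-0.08,0.036,0.003,-0.005,0.003,-0.12,-1,-0.107,0.048,0.003,-0.005,0.003,-0.16,-1,-0.134,0.06,0.003,-0.005,0.003,-0.192,-1]

```text
time_s: 34.03
eef_pos: [0.5665, 0.1796, 0.3079]
eef_rot: [[-0.034, 0.999, -0.0], [0.999, 0.034, 0.001], [0.001, -0.0, -1.0]]
ft_force: [-0.1, 0.1, -5.9]
grip_width: 0.0109
finger_force: 78.6
```

>>> carry_out:
  steps: [0,0,0,0,0,0,-1,0,0,0,0,0,0,-1,0,0,0,0,0,0,-1,0,0,0,0,0,0,-1]

```text
time_s: 34.37
eef_pos: [0.5664, 0.1816, 0.3087]
eef_rot: [[-0.032, 0.999, 0.001], [0.999, 0.032, 0.002], [0.002, 0.001, -1.0]]
ft_force: [0.8, -1.0, -6.4]
grip_width: 0.0108
finger_force: 78.6
```

```bash
python3 - <<'E'
from h import *
show();relh()
plan((hk(-.05,.307),RH))
im,P,c=look("scene")
d=P[...,:2]-SE;s=d@HD;t=d@HL;z=P[...,2]
m=(s>-.125)&(s<-.07)&(abs(t)<.1)&(z>.1)&(z<.33)
print("wheel s",np.median(s[m]).round(4),"t",t[m].min().round(4),t[m].max().round(4),"z",z[m].min().round(4),z[m].max().round(4))
k=m&(abs(t)<.03)
for lo in np.arange(.17,.31,.008):
    kk=k&(z>=lo)&(z<lo+.008)
    if kk.sum():print(round(lo+.004,3),kk.sum(),np.median(s[kk]).round(3),t[kk].min().round(3),t[kk].max().round(3))
m=(s>-.07)&(s<-.05)&(abs(t)<.02)&(z>.24)&(z<.30);print("tip",s[m].min().round(4),s[m].max().round(4),np.median(t[m]).round(4),z[m].max().round(4))
E
```

```text
t 34.37 tcp [0.5664, 0.1816, 0.3087] yaw 1.85 z [ 0.001  0.002 -1.   ] w 0.0108 ff 78.6 F [ 0.8 -1.  -6.4] q [0.21 0.18 1.14 0.   1.81 0.18]
hook: s -0.0957 lat 0.0008 z 0.3087 roterr [ 0.0008 -0.0019  0.0008]
-> [0.612, 0.182, 0.307] 1
   [-0.0008, 0.0457, 0.0017] [0.0008, -0.0019, 0.0008]
wheel s -0.0917 t -0.0822 0.0853 z 0.1394 0.3056
0.206 2 -0.088 -0.028 0.011
0.214 30 -0.092 -0.029 0.03
0.222 65 -0.092 -0.03 0.03
0.23 110 -0.095 -0.028 0.029
0.238 26 -0.097 -0.005 0.009
0.286 1 -0.09 -0.03 -0.03
0.294 52 -0.09 -0.03 0.03
0.302 64 -0.094 -0.028 0.029
tip -0.065 -0.0503 -0.0005 0.281
```

>>> carry_out:
  steps: [0,0.012,0,0,0,0,-1,0,0.024,0,0,0,0,-1,0,0.036,0,0,0,0,-1,-0.0005,0.048,0,0,0,0,-1,-0.0005,0.06,0,0,0,0,-1]

```text
time_s: 34.83
eef_pos: [0.6269, 0.1835, 0.3092]
eef_rot: [[-0.033, 0.999, 0.002], [0.999, 0.033, 0.002], [0.002, 0.002, -1.0]]
ft_force: [0.4, 0.5, -7.4]
grip_width: 0.0106
finger_force: 78.7
```

>>> carry_out:
  steps: [0,0.012,0,0,0,0,-1,0,0.024,0,0,0,0,-1,0,0.036,0,0,0,0,-1,0,0.048,0,0,0,0,-1,0,0.057,0,0,0,0,-1]

```text
time_s: 35.25
eef_pos: [0.6843, 0.1854, 0.3086]
eef_rot: [[-0.033, 0.999, 0.001], [0.999, 0.033, 0.002], [0.002, 0.001, -1.0]]
ft_force: [0.1, 0.8, -6.8]
grip_width: 0.0106
finger_force: 78.7
```

>>> carry_out:
  steps: [0,0,0,0,0,0,-1,0,0,0,0,0,0,-1,0,0,0,0,0,0,-1]

```text
time_s: 35.5
eef_pos: [0.6831, 0.1848, 0.3093]
eef_rot: [[-0.033, 0.999, 0.001], [0.999, 0.033, 0.002], [0.002, 0.001, -1.0]]
ft_force: [0.5, 0.6, -6.4]
grip_width: 0.0109
finger_force: 78.8
```

```bash
python3 - <<'E'
from h import *
show();relh()
E
```

```text
t 35.5 tcp [0.6831, 0.1848, 0.3093] yaw 1.86 z [ 0.001  0.002 -1.   ] w 0.0109 ff 78.8 F [ 0.5  0.6 -6.4] q [0.18 0.46 0.79 0.   1.89 0.15]
hook: s 0.0211 lat 0.0003 z 0.3093 roterr [ 0.0009 -0.0016  0.0011]
```

>>> carry_out:
  steps: [0,0.0005,0.008,0,0,0,-1,0,0.0005,0.016,0,0,0,-1,0,0.0005,0.024,0,0,0,-1,0,0.0005,0.03,0,0,0,-1,0,0.0005,0.03,0,0,0,-1]

```text
time_s: 35.92
eef_pos: [0.6832, 0.1839, 0.2762]
eef_rot: [[-0.031, 1.0, -0.003], [1.0, 0.031, 0.001], [0.001, -0.003, -1.0]]
ft_force: [-0.3, -0.4, -6.2]
grip_width: 0.0106
finger_force: 78.7
```

>>> carry_out:
  steps: [0,0,0,0,0,0,-1,0,0,0,0,0,0,-1]

```text
time_s: 36.08
eef_pos: [0.6843, 0.1841, 0.2797]
eef_rot: [[-0.031, 1.0, 0.002], [1.0, 0.031, 0.002], [0.002, 0.002, -1.0]]
ft_force: [-0.1, 0.6, -5.1]
grip_width: 0.0105
finger_force: 78.7
```

>>> carry_out:
  steps: [0,0,0.001,0,0,0,-1,0,0,0.002,0,0,0,-1,0,0,0.003,0,0,0,-1]

```text
time_s: 36.33
eef_pos: [0.6844, 0.1841, 0.277]
eef_rot: [[-0.031, 1.0, 0.003], [1.0, 0.031, 0.002], [0.002, 0.003, -1.0]]
ft_force: [0.1, 0.2, -6.2]
grip_width: 0.0109
finger_force: 78.7
```

```bash
python3 - <<'E'
from h import *
show();relh()
E
```

```text
t 36.33 tcp [0.6844, 0.1841, 0.277] yaw 1.79 z [ 0.003  0.002 -1.   ] w 0.0109 ff 78.7 F [ 0.1  0.2 -6.2] q [0.18 0.45 0.86 0.   1.82 0.15]
hook: s 0.0224 lat -0.0004 z 0.2770 roterr [ 0.0031 -0.0017 -0.0001]
```

>>> carry_out:
  steps: [0,0,0.001,0,0,0,-1,0,0,0.002,0,0,0,-1,0,0,0.0025,0,0,0,-1,0,0,0.0025,0,0,0,-1]

```text
time_s: 36.67
eef_pos: [0.6843, 0.1841, 0.2744]
eef_rot: [[-0.031, 1.0, 0.003], [1.0, 0.031, 0.002], [0.002, 0.003, -1.0]]
ft_force: [0.5, -0.9, -4.2]
grip_width: 0.0104
finger_force: 79.1
```

```bash
python3 - <<'E'
from h import *
show();relh()
E
```

```text
t 36.67 tcp [0.6843, 0.1841, 0.2744] yaw 1.8 z [ 0.003  0.002 -1.   ] w 0.0104 ff 79.1 F [ 0.5 -0.9 -4.2] q [0.18 0.45 0.87 0.   1.82 0.15]
hook: s 0.0223 lat -0.0004 z 0.2744 roterr [ 0.0027 -0.0016 -0.    ]
```

>>> carry_out:
  steps: [0,0,0.0005,0,0,0,-1,0,0,0.001,0,0,0,-1,0,0,0.001,0,0,0,-1]

```text
time_s: 36.92
eef_pos: [0.6843, 0.1841, 0.2743]
eef_rot: [[-0.031, 1.0, 0.004], [1.0, 0.031, 0.002], [0.002, 0.004, -1.0]]
ft_force: [-1.1, 0.7, -0.4]
grip_width: 0.01
finger_force: 79.2
```

```bash
python3 - <<'E'
from h import *
show();relh()
E
```

```text
t 36.92 tcp [0.6843, 0.1841, 0.2743] yaw 1.8 z [ 0.004  0.002 -1.   ] w 0.01 ff 79.2 F [-1.1  0.7 -0.4] q [0.18 0.45 0.87 0.   1.82 0.15]
hook: s 0.0223 lat -0.0004 z 0.2743 roterr [ 0.0037 -0.0018 -0.    ]
```

>>> carry_out:
  steps: [0,0,0,0,0,0,-0.6,0,0,-0.001,0,0,0,-0.45,0,0,-0.001,0,0,0,-0.35,0,0,-0.002,0,0,0,-0.35,0,0,-0.002,0,0,0,-0.35]

```text
time_s: 37.33
eef_pos: [0.6845, 0.1841, 0.2759]
eef_rot: [[-0.031, 1.0, 0.004], [1.0, 0.031, 0.002], [0.002, 0.004, -1.0]]
ft_force: [0.4, 0.6, 0.5]
grip_width: 0.0278
finger_force: 0.0
```

>>> carry_out:
  steps: [0,0,-0.01,0,0,0,-0.35,0,0,-0.02,0,0,0,-0.35,0,0,-0.04,0,0,0,-0.35,0,0,-0.06,0,0,0,-0.35,0,0,-0.08,0,0,0,-0.35]

```text
time_s: 37.75
eef_pos: [0.684, 0.1839, 0.3574]
eef_rot: [[-0.031, 1.0, 0.004], [1.0, 0.031, 0.002], [0.002, 0.004, -1.0]]
ft_force: [1.4, 1.3, 0.9]
grip_width: 0.0278
finger_force: 0.0
```

```bash
cat >> h.py <<'E'
def hung():
    im,P,c=look("scene")
    d=P[...,:2]-SE;s=d@HD;t=d@HL;z=P[...,2]
    m=(s>-.05)&(s<.05)&(abs(t)<.1)&(z>.09)&(z<.30)&~((abs(t)<.011)&(z>.24)&(z<.258))
    print("hung hist s",np.histogram(s[m],np.arange(-.05,.051,.01))[0],"t",t[m].min().round(3),t[m].max().round(3),"z",z[m].min().round(3),z[m].max().round(3))
    return P
E
python3 - <<'E'
from h import *
show();hung()
plan(([.4612,.3345,.36],down(-9.3)))
E
```

```text
t 37.75 tcp [0.684, 0.1839, 0.3574] yaw 1.8 z [ 0.004  0.002 -1.   ] w 0.0278 ff 0.0 F [1.4 1.3 0.9] q [0.18 0.48 0.66 0.   1.99 0.15]
hung hist s [   0    0    0    0    0    0  176 1167    5    0] t -0.083 0.084 z 0.108 0.271
-> [0.461, 0.334, 0.36] 2
   [0.0787, -0.1093, 0.0004] [0.006, -0.0021, 0.0968]
   [0.0678, -0.1164, 0.0009] [0.006, -0.0021, 0.0968]
```

>>> carry_out:
  steps: [0.0787,-0.109,0,0.006,-0.002,0.097,0,0.0787,-0.109,0,0.006,-0.002,0.097,0,0.0787,-0.109,0,0.006,-0.002,0.097,0,0.0787,-0.109,0,0.006,-0.002,0.097,0,0.0787,-0.109,0,0.006,-0.002,0.097,0]

```text
time_s: 38.22
eef_pos: [0.5703, 0.2614, 0.3572]
eef_rot: [[0.061, 0.998, -0.001], [0.998, -0.061, 0.001], [0.001, -0.001, -1.0]]
ft_force: [-0.2, -0.6, 1.1]
grip_width: 0.0428
finger_force: 0.0
```

>>> carry_out:
  steps: [0.068,-0.116,0.001,0.006,-0.002,0.097,0,0.068,-0.116,0.001,0.006,-0.002,0.097,0,0.068,-0.116,0.001,0.006,-0.002,0.097,0,0.068,-0.116,0.001,0.006,-0.002,0.097,0,0.068,-0.116,0.001,0.006,-0.002,0.097,0]

```text
time_s: 38.63
eef_pos: [0.4605, 0.3358, 0.3556]
eef_rot: [[0.159, 0.987, -0.008], [0.987, -0.159, -0.0], [-0.002, -0.008, -1.0]]
ft_force: [2.0, 0.5, 0.0]
grip_width: 0.0427
finger_force: 0.0
```

>>> carry_out:
  steps: [0,0,0.04,0,0,0,0,0,0,0.08,0,0,0,0,0,0,0.1,0,0,0,0,0,0,0.1,0,0,0,0,0,0,0.1,0,0,0,0]

```text
time_s: 39.05
eef_pos: [0.4617, 0.3331, 0.253]
eef_rot: [[0.164, 0.986, -0.012], [0.986, -0.164, -0.004], [-0.006, -0.012, -1.0]]
ft_force: [0.9, 1.2, 0.7]
grip_width: 0.043
finger_force: 0.0
```

>>> carry_out:
  steps: [0,0,0,0,0,0,0,0,0,0,0,0,0,0,0,0,0,0,0,0,0]

```text
time_s: 39.3
eef_pos: [0.4618, 0.3348, 0.2572]
eef_rot: [[0.162, 0.987, -0.006], [0.987, -0.162, 0.001], [-0.0, -0.006, -1.0]]
ft_force: [-0.5, 0.4, 0.0]
grip_width: 0.043
finger_force: 0.0
```

```bash
python3 - <<'E'
from h import *
show()
im,P,c=look("scene");x,y,z=P[...,0],P[...,1],P[...,2]
m=(x>.42)&(x<.495)&(y>.22)&(y<.43)&(z>.13)&(z<.20);q=P[m];co=np.polyfit(q[:,1],q[:,0],1);print("wheel x(y)",co.round(4),(co[0]*.334+co[1]).round(4),"y",q[:,1].min(),q[:,1].max(),q[:,2].max())
plan(([.4612,.3341,.198],down(-9.3)))
E
```

```text
t 39.3 tcp [0.4618, 0.3348, 0.2572] yaw -9.35 z [-0.006  0.001 -1.   ] w 0.043 ff 0.0 F [-0.5  0.4  0. ] q [0.53 0.13 1.3  0.   1.71 0.69]
wheel x(y) [0.1677 0.4075] 0.4635 y 0.2550831183426835 0.41276170578874855 0.1943662020840855
-> [0.461, 0.334, 0.198] 1
   [-0.0007, 0.0002, 0.0588] [-0.0064, 0.0005, -0.0006]
```

>>> carry_out:
  steps: [-0.0007,0,0.02,-0.006,0,0,0,-0.0007,0,0.04,-0.006,0,0,0,-0.0007,0,0.055,-0.006,0,0,0,-0.0007,0,0.055,-0.006,0,0,0,-0.0007,0,0.055,-0.006,0,0,0]

```text
time_s: 39.77
eef_pos: [0.4596, 0.3337, 0.1995]
eef_rot: [[0.162, 0.987, -0.005], [0.987, -0.162, -0.003], [-0.004, -0.004, -1.0]]
ft_force: [0.1, 0.7, -0.1]
grip_width: 0.0423
finger_force: 0.0
```

>>> carry_out:
  steps: [0,0,0,0,0,0,0,0,0,0,0,0,0,0,0,0,0,0,0,0,0]

```text
time_s: 40.02
eef_pos: [0.4604, 0.3341, 0.2012]
eef_rot: [[0.162, 0.987, -0.002], [0.987, -0.162, -0.001], [-0.001, -0.001, -1.0]]
ft_force: [0.2, -0.4, 0.3]
grip_width: 0.0427
finger_force: 0.0
```

```bash
python3 - <<'E'
from h import *
show()
plan(([.4612,.3341,.198],down(-9.3)))
E
```

```text
t 40.02 tcp [0.4604, 0.3341, 0.2012] yaw -9.32 z [-0.002 -0.001 -1.   ] w 0.0427 ff 0.0 F [ 0.2 -0.4  0.3] q [ 0.53  0.14  1.4  -0.    1.6   0.69]
-> [0.461, 0.334, 0.198] 1
   [0.0001, 0.0008, 0.0032] [-0.0014, 0.0012, -0.0003]
```

>>> carry_out:
  steps: [0,0.001,0.003,0,0,0,0,0,0.001,0.003,0,0,0,0,0,0.001,0.003,0,0,0,0]

```text
time_s: 40.27
eef_pos: [0.4607, 0.3335, 0.1963]
eef_rot: [[0.162, 0.987, -0.004], [0.987, -0.162, -0.003], [-0.003, -0.004, -1.0]]
ft_force: [-0.3, 0.5, 0.4]
grip_width: 0.0427
finger_force: 0.0
```

>>> carry_out:
  steps: [0,0,0,0,0,0,-1,0,0,0,0,0,0,-1,0,0,0,0,0,0,-1,0,0,0,0,0,0,-1,0,0,0,0,0,0,-1]
  squeeze: 80

```text
time_s: 40.68
eef_pos: [0.4608, 0.3336, 0.1968]
eef_rot: [[0.162, 0.987, -0.004], [0.987, -0.162, -0.002], [-0.003, -0.003, -1.0]]
ft_force: [-0.0, 0.7, 1.2]
grip_width: 0.011
finger_force: 78.3
```

>>> carry_out:
  steps: [0,0,0,0,0,0,-1,0,0,0,0,0,0,-1]

```text
time_s: 40.85
eef_pos: [0.4608, 0.3336, 0.1967]
eef_rot: [[0.162, 0.987, -0.004], [0.987, -0.162, -0.002], [-0.003, -0.003, -1.0]]
ft_force: [-0.0, -0.4, 0.8]
grip_width: 0.011
finger_force: 78.3
```

>>> carry_out:
  steps: [0,0,-0.01,0,0,0,-1,0,0,-0.02,0,0,0,-1,0,0,-0.03,0,0,0,-1,0,0,-0.04,0,0,0,-1,0,0,-0.05,0,0,0,-1]

```text
time_s: 41.27
eef_pos: [0.4609, 0.3337, 0.2474]
eef_rot: [[0.162, 0.987, -0.004], [0.987, -0.162, -0.002], [-0.003, -0.004, -1.0]]
ft_force: [0.7, -0.3, -4.8]
grip_width: 0.0108
finger_force: 78.3
```

>>> carry_out:
  steps: [0,0,-0.015,0,0,0,-1,0,0,-0.03,0,0,0,-1,0,0,-0.045,0,0,0,-1,0,0,-0.06,0,0,0,-1,0,0,-0.061,0,0,0,-1]

```text
time_s: 41.68
eef_pos: [0.4622, 0.3344, 0.3121]
eef_rot: [[0.162, 0.987, 0.002], [0.987, -0.162, 0.001], [0.002, 0.002, -1.0]]
ft_force: [-0.2, 0.4, -3.4]
grip_width: 0.0109
finger_force: 78.7
```

>>> carry_out:
  steps: [0,0,0,0,0,0,-1,0,0,0,0,0,0,-1]

```text
time_s: 41.85
eef_pos: [0.461, 0.3337, 0.3068]
eef_rot: [[0.162, 0.987, -0.005], [0.987, -0.162, -0.003], [-0.004, -0.005, -1.0]]
ft_force: [0.2, 0.5, -5.7]
grip_width: 0.0107
finger_force: 78.6
```

```bash
python3 - <<'E'
from h import *
show()
plan((hk(-.1,.308),RH))
E
```

```text
t 41.85 tcp [0.461, 0.3337, 0.3068] yaw -9.32 z [-0.005 -0.003 -1.   ] w 0.0107 ff 78.6 F [ 0.2  0.5 -5.7] q [ 0.53  0.13  1.21 -0.    1.81  0.69]
-> [0.562, 0.181, 0.308] 1
   [-0.1347, 0.1245, -0.0013] [-0.0049, 0.0033, -0.194]
```

>>> carry_out:
  steps: [-0.027,0.025,-0.001,-0.005,0.003,-0.04,-1,-0.054,0.05,-0.001,-0.005,0.003,-0.08,-1,-0.08,0.075,-0.001,-0.005,0.003,-0.12,-1,-0.107,0.1,-0.001,-0.005,0.003,-0.16,-1,-0.134,0.124,-0.001,-0.005,0.003,-0.194,-1]

```text
time_s: 42.27
eef_pos: [0.5621, 0.18, 0.3063]
eef_rot: [[-0.034, 0.999, -0.002], [0.999, 0.034, -0.001], [-0.0, -0.002, -1.0]]
ft_force: [0.7, 0.0, -5.0]
grip_width: 0.0111
finger_force: 78.6
```

>>> carry_out:
  steps: [0,0,0,0,0,0,-1,0,0,0,0,0,0,-1,0,0,0,0,0,0,-1,0,0,0,0,0,0,-1]

```text
time_s: 42.6
eef_pos: [0.5612, 0.1823, 0.3075]
eef_rot: [[-0.032, 0.999, -0.001], [0.999, 0.032, 0.0], [0.0, -0.001, -1.0]]
ft_force: [-0.5, 0.9, -4.9]
grip_width: 0.011
finger_force: 78.6
```

```bash
python3 - <<'E'
from h import *
show();relh()
plan((hk(-.022,.308),RH))
im,P,c=look("scene")
d=P[...,:2]-SE;s=d@HD;t=d@HL;z=P[...,2]
k=(s>-.125)&(s<-.07)&(abs(t)<.03)&(z>.1)&(z<.33)
for lo in np.arange(.206,.32,.008):
    kk=k&(z>=lo)&(z<lo+.008)
    if kk.sum():print(round(lo+.004,3),kk.sum(),np.median(s[kk]).round(3),end=" | ")
E
```

```text
t 42.6 tcp [0.5612, 0.1823, 0.3075] yaw 1.86 z [-0.001  0.    -1.   ] w 0.011 ff 78.6 F [-0.5  0.9 -4.9] q [0.22 0.17 1.16 0.   1.81 0.19]
hook: s -0.1008 lat 0.0017 z 0.3075 roterr [-0.0009 -0.0004  0.001 ]
-> [0.64, 0.183, 0.308] 1
   [-0.0018, 0.0788, -0.0006] [-0.0009, -0.0004, 0.001]
0.21 17 -0.098 | 0.218 34 -0.097 | 0.226 100 -0.099 | 0.234 98 -0.099 | 0.29 14 -0.094 | 0.298 90 -0.097 | 0.306 13 -0.098 |
```

>>> carry_out:
  steps: [-0.001,0.012,0,0,0,0,-1,-0.0015,0.024,0,0,0,0,-1,-0.0018,0.036,0,0,0,0,-1,-0.0018,0.048,0,0,0,0,-1,-0.0018,0.06,0,0,0,0,-1]

```text
time_s: 43.07
eef_pos: [0.6217, 0.1832, 0.3084]
eef_rot: [[-0.034, 0.999, 0.001], [0.999, 0.034, 0.0], [0.0, 0.001, -1.0]]
ft_force: [0.3, -0.2, -5.3]
grip_width: 0.0107
finger_force: 78.8
```

>>> carry_out:
  steps: [0,0.01,0,0,0,0,-1,0,0.018,0,0,0,0,-1,0,0.018,0,0,0,0,-1,0,0.018,0,0,0,0,-1,0,0.018,0,0,0,0,-1]

```text
time_s: 43.48
eef_pos: [0.6392, 0.1828, 0.3085]
eef_rot: [[-0.032, 0.999, 0.0], [0.999, 0.032, 0.0], [0.0, 0.0, -1.0]]
ft_force: [-0.1, -0.1, -5.8]
grip_width: 0.0111
finger_force: 78.8
```

>>> carry_out:
  steps: [0,0,0.008,0,0,0,-1,0,0,0.016,0,0,0,-1,0,0,0.024,0,0,0,-1,0,0,0.029,0,0,0,-1,0,0,0.029,0,0,0,-1]

```text
time_s: 43.9
eef_pos: [0.6389, 0.182, 0.2764]
eef_rot: [[-0.031, 1.0, -0.004], [1.0, 0.031, -0.001], [-0.001, -0.004, -1.0]]
ft_force: [-0.3, 0.3, -5.0]
grip_width: 0.0107
finger_force: 78.7
```

>>> carry_out:
  steps: [0,0,0,0,0,0,-1,0,0,0,0,0,0,-1]

```text
time_s: 44.07
eef_pos: [0.64, 0.1822, 0.2796]
eef_rot: [[-0.031, 1.0, 0.001], [1.0, 0.031, 0.0], [0.0, 0.001, -1.0]]
ft_force: [-0.3, -0.5, -4.3]
grip_width: 0.0107
finger_force: 78.7
```

```bash
python3 - <<'E'
from h import *
show();relh()
E
```

```text
t 44.07 tcp [0.64, 0.1822, 0.2796] yaw 1.79 z [ 0.001  0.    -1.   ] w 0.0107 ff 78.7 F [-0.3 -0.5 -4.3] q [ 0.19  0.35  1.   -0.    1.79  0.16]
hook: s -0.0221 lat -0.0010 z 0.2796 roterr [ 0.0013 -0.0002 -0.0001]
```

>>> carry_out:
  steps: [0,0,0.001,0,0,0,-1,0,0,0.002,0,0,0,-1,0,0,0.003,0,0,0,-1,0,0,0.004,0,0,0,-1,0,0,0.0045,0,0,0,-1]

```text
time_s: 44.48
eef_pos: [0.6399, 0.1822, 0.2747]
eef_rot: [[-0.031, 1.0, 0.001], [1.0, 0.031, 0.0], [0.0, 0.001, -1.0]]
ft_force: [0.2, 0.4, -4.2]
grip_width: 0.0107
finger_force: 78.7
```

>>> carry_out:
  steps: [0,0,0.001,0,0,0,-1,0,0,0.0015,0,0,0,-1,0,0,0.0015,0,0,0,-1]

```text
time_s: 44.73
eef_pos: [0.6399, 0.1822, 0.2735]
eef_rot: [[-0.031, 1.0, 0.001], [1.0, 0.031, 0.0], [0.0, 0.001, -1.0]]
ft_force: [-0.5, -0.4, -4.2]
grip_width: 0.0111
finger_force: 78.9
```

```bash
python3 - <<'E'
from h import *
show();relh()
E
```

```text
t 44.73 tcp [0.6399, 0.1822, 0.2735] yaw 1.8 z [ 0.001  0.    -1.   ] w 0.0111 ff 78.9 F [-0.5 -0.4 -4.2] q [ 0.19  0.35  1.01 -0.    1.78  0.16]
hook: s -0.0221 lat -0.0009 z 0.2735 roterr [ 0.0012 -0.0001  0.    ]
```

>>> carry_out:
  steps: [0,0,0.0005,0,0,0,-1,0,0,0.001,0,0,0,-1,0,0,0.001,0,0,0,-1]

```text
time_s: 44.98
eef_pos: [0.6399, 0.1822, 0.2734]
eef_rot: [[-0.031, 1.0, 0.002], [1.0, 0.031, 0.0], [0.0, 0.002, -1.0]]
ft_force: [-0.8, -0.2, -0.7]
grip_width: 0.0105
finger_force: 79.1
```

>>> carry_out:
  steps: [0,0,0,0,0,0,-0.6,0,0,-0.001,0,0,0,-0.45,0,0,-0.001,0,0,0,-0.35,0,0,-0.002,0,0,0,-0.35,0,0,-0.002,0,0,0,-0.35]

```text
time_s: 45.4
eef_pos: [0.6401, 0.1822, 0.2751]
eef_rot: [[-0.031, 1.0, 0.002], [1.0, 0.031, 0.0], [0.0, 0.002, -1.0]]
ft_force: [0.3, -0.2, 0.8]
grip_width: 0.0278
finger_force: 0.0
```

>>> carry_out:
  steps: [0,0,-0.01,0,0,0,-0.35,0,0,-0.02,0,0,0,-0.35,0,0,-0.04,0,0,0,-0.35,0,0,-0.06,0,0,0,-0.35,0,0,-0.08,0,0,0,-0.35]

```text
time_s: 45.82
eef_pos: [0.6398, 0.1822, 0.3567]
eef_rot: [[-0.031, 1.0, 0.002], [1.0, 0.031, 0.0], [0.0, 0.002, -1.0]]
ft_force: [1.2, -0.9, 0.2]
grip_width: 0.0274
finger_force: 0.0
```

>>> carry_out:
  steps: [0.06,-0.06,-0.02,0,0,0,0,0.12,-0.12,-0.04,0,0,0,0,0.12,-0.12,-0.04,0,0,0,0,0.12,-0.12,-0.04,0,0,0,0,0.12,-0.12,-0.04,0,0,0,0]

```text
time_s: 46.23
eef_pos: [0.512, 0.3024, 0.3998]
eef_rot: [[-0.038, 0.999, 0.006], [0.999, 0.038, 0.006], [0.005, 0.006, -1.0]]
ft_force: [0.7, 0.2, 0.4]
grip_width: 0.043
finger_force: 0.0
```

```bash
python3 - <<'E'
from h import *
show();P=hung()
ondeck("scene",fn="s3.png");ondeck("top")
im,P,c=look("top");x,y,z=P[...,0],P[...,1],P[...,2]
q=P[(z>.062)&(z<.082)&(x>.4)&(x<.53)&(y>-.19)&(y<-.03)];print("lever",cv2.minAreaRect(q[:,:2].astype(np.float32)))
for n in["bracket_1","wheel_a_hub","spray_tin","tip_cup","magnet_square","chipping_hammer","spanner","tape_measure","wire_brush"]:
    for r in nets.silhouettes(n,"top")[:4]:
        if r["p"]>.4:print(n,round(r["p"],2),np.nanmedian(P[r["mask"]],0).round(3))
cv2.imwrite("pics/s3b.png",cv2.resize(cv2.imread("pics/s3.png"),(800,600)))
E
```

```text
t 46.23 tcp [0.512, 0.3024, 0.3998] yaw 2.19 z [ 0.006  0.006 -1.   ] w 0.043 ff 0.0 F [0.7 0.2 0.4] q [0.44 0.21 0.93 0.   1.99 0.4 ]
hung hist s [   0   10  541  681    0    0  180 1168    5    0] t -0.084 0.084 z 0.107 0.271
plate u,t [0.031  0.0026] [0.0615 0.0571] 89.59 umin 0.0023 n 0.0085
pipetop u,t,n 0.0295 -0.0138 0.0681
plate u,t [0.0388 0.0007] [0.0711 0.0734] 89.02 umin 0.002 n 0.0087
plate u,t [ 0.0352 -0.0777] [0.0658 0.0714] 0.41 umin 0.0023 n 0.0087
pipetop u,t,n 0.0306 -0.0618 0.0693
lever ((0.4803638458251953, -0.11198728531599045), (0.07705249637365341, 0.015919214114546776), 84.73068237304688)
bracket_1 0.85 [ 0.39  -0.361  0.074]
bracket_1 0.84 [0.758 0.029 0.012]
bracket_1 0.67 [ 0.456 -0.324  0.073]
bracket_1 0.45 [ 0.479 -0.114  0.073]
wheel_a_hub 0.54 [ 0.7   -0.196  0.024]
spray_tin 0.51 [0.375 0.117 0.091]
tip_cup 0.68 [0.632 0.065 0.013]
magnet_square 0.64 [ 0.407 -0.05   0.012]
magnet_square 0.64 [0.656 0.363 0.058]
chipping_hammer 0.87 [ 0.703 -0.195  0.025]
chipping_hammer 0.72 [0.546 0.291 0.028]
spanner 0.56 [0.341 0.249 0.007]
tape_measure 0.87 [0.656 0.364 0.058]
tape_measure 0.74 [0.632 0.063 0.014]
wire_brush 0.87 [ 0.301 -0.308  0.019]
wire_brush 0.41 [ 0.639 -0.065  0.133]
```

View pics/s3b.png

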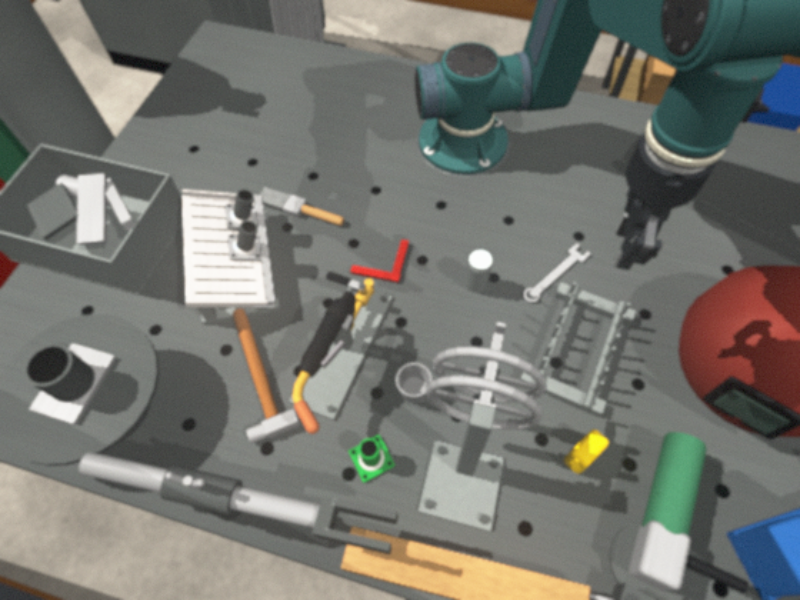

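The picture shows both wheels on the hook at about (485,380) and both brackets at the cleat, (243,210) and (245,240). The lever is square at (350,280), and the other tools haven't moved.

```bash
python3 -c "
from bench import arm
print(arm.finish_job())"
```

```text
the job is handed in; nothing more can be done
None
```

I handed the job in at about 46 s: the gas tap is fully off, the hose was bled after that with the trigger held in for about 2 s, both handwheels hang on the J-hook, and both brackets stand flush against the cleat; the judge's result was not reported.

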